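# Slide a marble slab under the dust guard

### The job

The hammer lies in the slab's way: first lay it down flat inside the wooden tray, without dropping it. Then slide the marble slab flat along the bench, without lifting or tipping it, under the clear dust guard until it rests squarely inside the yellow outline, without bumping the guard. Last, push the red-balled extractor lever all the way over to on, and leave all the other things on the bench where they are.

Things in the scene. Friction and masses are not known exactly. Their poses are not given: they have to be found in the camera images.
- slab: the marble slab to be slid: white, low rosette carved on top, 110 (its x) x 90 (its y) x 30 mm high, about 0.8 kg, loose on the bench. Origin: centre of its underside; z up. It starts at the robot's right, its y axis roughly along world y; it is wider than a gripper opens.
- hammer: stone hammer, about 0.55 kg, lying flat between slab and guard: dark steel head 34 (x) x 64 (y) x 34 (z) mm; from the middle of its -x face an orange handle 116 mm long, 22 mm wide and high, centreline 17 mm above the ground. Origin: centre of the head's underside; handle towards -x; z up. Centre of mass in the head.
- hammer_grip (a point): point on the handle's centreline, 42 mm from the head's centre (25 mm clear of the head), a good place to grip across the handle's 22 mm width; axes as the hammer's
- hammer_end (a point): point on the handle's centreline 3 mm short of its free end, 130 mm from the head's centre; axes as the hammer's
- tray: dark wooden open tray fixed to the bench, outside 110 (its x) x 220 (its y) x 25 mm high, walls and floor 5 mm thick; inside it measures 100 x 210 mm. Origin: centre of its underside; z up
- outline (a point): centre, at bench height, of the yellow outline painted on the bench under the guard; flat, no step. Inside the lines it measures 142 (its x) x 122 (its y) mm, lines 6 mm wide. Its y axis points away from the open front, into the guard; z up. The slab fits with its x along the outline's x (either way round).
- guard: fixed dust guard over the outline; frame as outline. A clear panel, dark side rails, yellow front edge bar: x -100 to 100 mm, y -90 (front edge) to 128 mm, underside 170 mm above the bench. Rear: two posts and a grey suction inlet from y = 115 mm on, stub pipe to y = 185 mm. Front and sides are open below the panel.
- guard_edge (a point): middle of the panel's front edge, at its underside: 90 mm before the outline's centre, 170 mm up; axes as the guard's. A slab in place has its pushed face 45 mm behind this edge, so the pushing tool must lean back towards the front, 30 to 45 degrees from vertical
- switch_base: grey base, 70 x 50 x 25 mm high, of the extractor's lever switch, fixed to the bench beyond the slab. Origin: centre of its underside. The lever pivots 22 mm above the bench over the origin, and swings in the base's x-z plane
- switch_tip (a point): centre of the red ball (26 mm across) at the end of the lever, 80 mm from the pivot. Off, it stands 38 mm to the -x side of the pivot, 92 mm above the bench; fully on, 38 mm to the +x side at the same height; upright, 102 mm high
- switch (a joint): angle of the lever, rad: 0 off (leaning 0.5 rad to the base's -x), 1.0 fully on at its stop (leaning 0.5 rad to the base's +x). It stays where it is left; about 1 N moves it
- chisel: bystander, loose, not to be moved: flat chisel with a wooden handle, 180 mm long, 18 mm high, lying on the bench near the robot; origin: under the joint of blade and handle
- tape: bystander, loose, not to be moved: black and yellow tape measure, 70 x 65 x 35 mm, on the bench near the robot; origin: under its middle
- rasp: bystander, loose, not to be moved: rasp, 220 mm long, 20 mm high, lying to the robot's right; origin: under the joint of blade and handle
- pot: bystander, loose, not to be moved: terracotta pot, 90 mm across, 85 mm high, beyond the tray; origin: under its middle
- bottle: bystander, loose, not to be moved: blue bottle, 66 mm across, 170 mm high, beyond the guard; origin: under its middle
- offcut: bystander, loose, not to be moved: marble offcut, 90 x 60 x 50 mm, beyond the switch; origin: under its middle
- sanding_block: bystander, loose, not to be moved: cork sanding block, 100 x 60 x 35 mm, at the near right; origin: under its middle
Mind the look-alikes: they are no part of the job. Leave any purple look-alike of the switch_base alone.

How it is judged:
By the outcome, as a careful person would: the job done as asked, in the order asked, and still so for the second after the job is handed in, with the robot touching nothing.
It also fails if it takes over 72 s, if anything falls off the work surface, if the arm or the gripper's body presses on something with over 40 N, if the wrist force passes 120 N, or if a joint passes its speed limit or range.

### The arm

A 6-joint arm with a two-finger parallel gripper is mounted at the origin on the work surface. World frame = base frame: x ahead of the robot, y to its left, z up, the work surface at z = 0. Lengths are in m, angles in degrees, forces in N, time in s.
With the tool pointing down it reaches from about 0.325 to 0.775 m from the base axis. Payload 5.5 kg.
Tool frame: the origin (TCP) lies midway between the tips of the shut fingers; the grasp point (between the pads) lies 19 mm behind it; z points along the fingers, y is the line along which they close (so a half turn about z gives the same grasp; the last joint's range is limited). The gripper opens to 85 mm and grips with 20 to 120 N. Pads are 22 mm wide; open, the fingers measure 114 mm over their backs; the gripper's body (76 mm by 85 mm) begins 54 mm behind the grasp point. The pads swing forward as they close: fully open they stand 13 mm farther back than shut.
Start: joints at [-71.488, 5.22, 70.514, -0, 104.267, -3.249], TCP at [0.222, -0.557, 0.231] pointing down, gripper open.
Joint ranges: [-164.24, 164.24], [-49.07, 125.15], [9.68, 141.18], [-86.29, 266.29], [3.28, 154.24], [-151.56, 151.56]. Speed limits (degrees/s): [147.25, 147.25, 172.46, 180, 180, 180].

### API

Orientations are given as [roll, pitch, yaw] about the fixed x, y, z axes, in that order (R = Rz(yaw) Ry(pitch) Rx(roll)).
In Python, from plant import r gives the robot as it stands. The module is installed in compiled form; this text tells all that it offers.
- The arm moves only by the tool servo_tool, never from a script. Its argument "deltas" is text: rows parted by semicolons, each of 5 numbers parted by spaces: the opening, from -1 (shut) to 1 (fully open), then the shift along the world's x, y, z in m, then the turn about the world's z in degrees. In form: jaw tx ty tz twist; .... A call has exactly 10 rows; each row is the pose to reach, as a shift and turn from the pose commanded when the call began; what a row does not reach only later rows make up. A row lasts 1/8 s, in which the tool goes at most 62.5 mm and 10.7 degrees, less where a joint would pass 70% of its speed; a pose out of reach is approached as far as the arm can. A call with a gripper value outside its range is refused whole. The fingers move at their own pace and stop on an object; "force" is the grip in N (left out, the last holds). Time passes only in rows, so rows that repeat a pose let the fingers close, or fill a call up. It gives the time, the measured TCP pose, the force, the opening and the grip force at its end, in the units of the state.
- r.sense(): the state, without advancing time (a new reading comes with each control period).
- r.camera(name): name is "scene" or "side" or "wrist"; returns the picture (400x640x3 uint8, red, green, blue); there is no depth.
- r.calibration(name): a dict with "K" (3x3 intrinsics, pixels), "dist" ([k1, k2, p1, p2, k3] as OpenCV has them; the pictures are not rectified), "pose" (4x4, takes a point from camera to world coordinates); the wrist camera has in their place "hand_eye" (4x4, takes a point from camera to tool coordinates, whose origin is the TCP and whose axes are the flange's). Camera axes: x right, y down, z forward; pixel columns grow to the right and rows downward; lengths in m; the calibration is good to about 2 mm. A picture is of the moment at which its call begins: read the wrist's pose just before it. calibration takes no time and is no camera call.
- r.finish_job(): hands the job in; it is judged then, once.
The state is a dict: "time": time; "joint_positions": joint angles; "qvel": joint speeds; "joint_torque": joint torques, N m; "tcp_pos": TCP position; "orientation": TCP orientation; "force": force on the tool from outside, world axes, zero at the start; "moment": the same for the moment, N m; "finger_gap": finger opening in m; "finger_force": force on a finger pad.
Only numpy, scipy, OpenCV 4.12 (cv2) and the standard library are available. Lean on these libraries where they do the work, as an engineer would, in place of code of your own. Each camera call takes 0.05 s, during which the arm holds its last target. There are 200 camera calls.

## Working session

There is one attempt and no reset: what is moved stays moved. The work goes in short steps, Python scripts to look and compute and a tool call to move; the robot and the scene stay as the last step left them, time stands still between calls to the robot, and variables do not carry over. Pictures are saved under pics/ and viewed, at most 10 in all, crops included, and the job is handed in when it is done.

Besides the shell and the picture viewer there is one more tool, called by a JSON object that holds its "api" and its "payload". servo_tool: Moves the arm, as the interface text tells. Its arguments: {"type":"object","properties":{"deltas":{"type":"string"},"force":{"type":"number"}},"required":["deltas"]}

```bash
mkdir -p pics; cat > h.py <<'E'
import numpy as np,cv2
from plant import r
from scipy.spatial.transform import Rotation as R
def cam(n):
    s=r.sense(); im=r.camera(n); c=r.calibration(n)
    if n=='wrist':
        T=np.eye(4);T[:3,:3]=R.from_euler('xyz',s['orientation'],degrees=True).as_matrix();T[:3,3]=s['tcp_pos'];P=T@np.array(c['hand_eye'])
    else: P=np.array(c['pose'])
    return im,np.array(c['K']),np.array(c['dist']),P
def save(n,f):
    im,K,d,P=cam(n); cv2.imwrite('pics/'+f+'.png',im[:,:,::-1]); np.savez('pics/'+f+'.npz',im=im,K=K,d=d,P=P)
def load(f):
    z=np.load('pics/'+f+'.npz');return z['im'],z['K'],z['d'],z['P']
def ray(f,uv,z):
    im,K,d,P=load(f)
    q=cv2.undistortPoints(np.array(uv,float).reshape(-1,1,2),K,d).reshape(-1,2)
    D=np.c_[q,np.ones(len(q))]@P[:3,:3].T; o=P[:3,3]
    z=np.broadcast_to(z,len(q))
    return o+D*((z-o[2])/D[:,2])[:,None]
def proj(f,X):
    im,K,d,P=load(f); Q=np.linalg.inv(P)
    return cv2.projectPoints(np.array(X,float).reshape(-1,3),cv2.Rodrigues(Q[:3,:3])[0],Q[:3,3],K,d)[0].reshape(-1,2)
E
python3 -c "
from h import *
for n in ('scene','side','wrist'): save(n,n+'0')
print(r.sense())
for n in ('scene','side'): print(np.round(load(n+'0')[3],3))
print(np.round(r.calibration('wrist')['hand_eye'],3))
"
```

```text
{'time': 0.15, 'joint_positions': array([-7.14882828e+01,  5.25368051e+00,  7.05670730e+01, -2.89287785e-04,
        1.04268205e+02, -3.24731075e+00]), 'qvel': array([-0.03304971, -0.16098045, -0.17495755, -0.00479657, -0.05802302,
       -0.05511965]), 'joint_torque': array([ 1.46436716e-03, -4.59371388e+01, -4.18526852e+01,  3.03093350e-05,
        9.56737058e-03,  4.08664710e-05]), 'tcp_pos': array([ 0.22236037, -0.55703186,  0.23039533]), 'orientation': array([-1.79911168e+02, -4.75912193e-03,  2.17589532e+01]), 'force': array([-0.75486216, -0.13530877, -0.05365184]), 'moment': array([ 0.01293711, -0.03260153,  0.04300976]), 'finger_force': 0.0, 'finger_gap': 0.08563666288047432}
[[-0.82   0.474 -0.321  0.963]
 [ 0.573  0.669 -0.473  0.519]
 [-0.009 -0.572 -0.82   1.116]
 [ 0.     0.     0.     1.   ]]
[[ 0.967 -0.202  0.153  0.35 ]
 [-0.253 -0.735  0.629 -0.989]
 [-0.014 -0.647 -0.762  1.258]
 [ 0.     0.     0.     1.   ]]
[[-0.001 -0.948 -0.317  0.081]
 [ 1.    -0.    -0.     0.   ]
 [ 0.    -0.317  0.948 -0.141]
 [ 0.     0.     0.     1.   ]]
```

View pics/scene0.png

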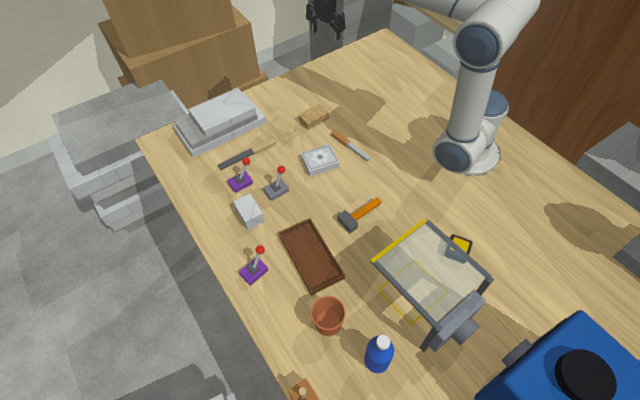

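View pics/side0.png

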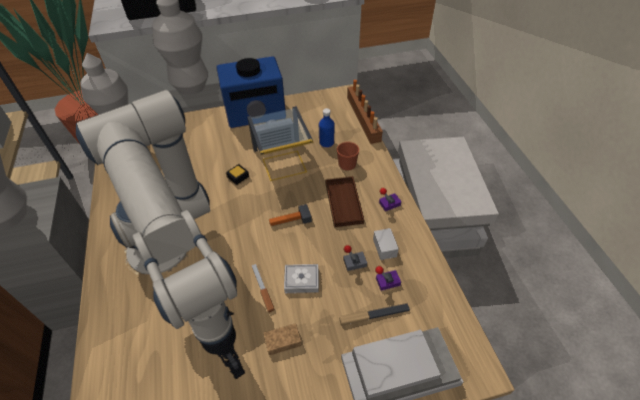

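The scene view shows the slab at (320,159), the hammer head at (348,220) with its handle to (378,204), the tray at (311,256) and the guard with its front bar from (375,262) to (425,222). The true grey switch is at (277,188), and the purple look-alikes are at (240,182) and (254,270). The side view shows the same things: slab (302,278), hammer (292,216), tray (345,201), grey switch (355,260), and the guard front bar from (262,153) to (310,143).

Next I'll locate these more exactly with enlarged crops.

```bash
python3 -c "
from h import *
a=load('scene0')[0][130:330,215:515];b=load('side0')[0][90:310,225:425]
cv2.imwrite('pics/c1.png',cv2.resize(a,(800,533),interpolation=cv2.INTER_CUBIC)[:,:,::-1])
cv2.imwrite('pics/c2.png',cv2.resize(b,(545,600),interpolation=cv2.INTER_CUBIC)[:,:,::-1])
"
```

```text
(no output)
```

View pics/c1.png

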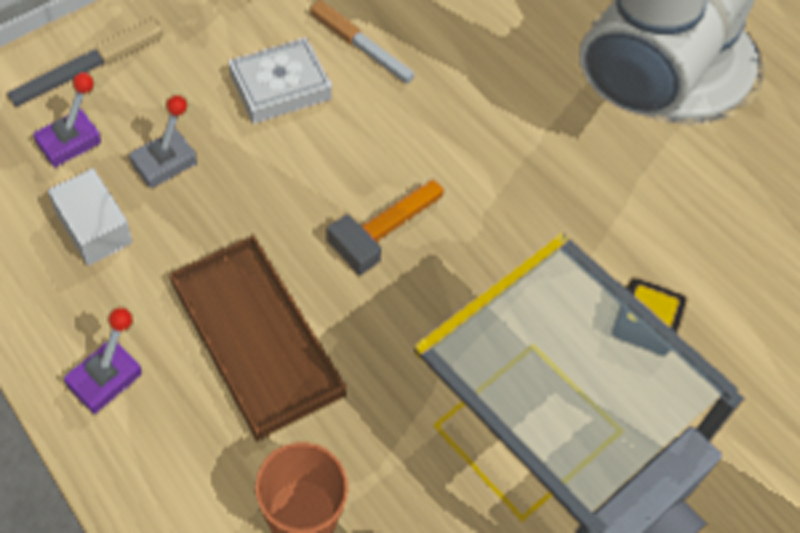

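View pics/c2.png

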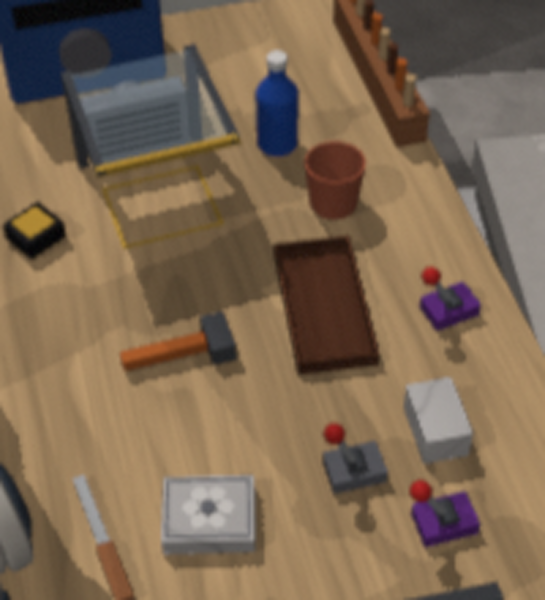

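```bash
cat > m.py <<'E'
from h import *
A=lambda p:[(215+(u+.5)*.375-.5,130+(v+.5)*.375-.5) for u,v in p]
B=lambda p:[(225+(u+.5)/2.727-.5,90+(v+.5)/2.727-.5) for u,v in p]
def show(n,f,p,z): print(n,f[:5],*np.round(ray(f,(A if f=='scene0' else B)(p),z)[:,:2]*1000).astype(int).tolist())
s,t='scene0','side0'
show('outline',s,[(533,347),(620,432),(523,518),(435,427)],0)
show('outline',t,[(124,245),(228,226),(207,172)],0)
show('bar',s,[(420,350),(563,240)],.18); show('bar',t,[(98,170),(237,140)],.18)
show('slab',s,[(230,66),(299,40),(328,84),(252,107)],.03); show('slab',t,[(167,478),(253,476),(255,540),(163,542)],.03)
show('head',s,[(327,222),(347,214),(382,250),(360,260)],.034); show('head',t,[(202,320),(227,314),(235,352),(212,357)],.034)
show('hend',s,[(436,186)],.028); show('hend',t,[(122,358)],.02)
show('tray',s,[(253,238),(345,387),(260,432),(171,273)],.025); show('tray',t,[(276,245),(347,239),(378,360),(300,370)],.025)
show('ball',s,[(177,105)],.092); show('ball',t,[(335,433)],.092)
show('base',s,[(130,158),(172,137),(197,155),(150,177)],.025); show('base',t,[(322,462),(376,444),(386,477),(331,488)],.025)
show('chisel',s,[(315,5),(410,77)],.01)
show('tape',t,[(35,220)],.035)
E
python3 m.py
```

```text
outline scene [440, 214] [432, 342] [577, 352] [589, 225]
outline side0 [442, 215] [597, 212] [593, 333]
bar scene [613, 205] [421, 193]
bar side0 [420, 186] [612, 194]
slab scene [504, -305] [405, -290] [418, -207] [518, -232]
slab side0 [420, -210] [521, -234] [501, -319] [397, -294]
head scene [544, -35] [518, -31] [515, 32] [543, 28]
head side0 [515, 18] [550, 19] [545, -46] [514, -47]
hend scene [405, -4]
hend side0 [401, -6]
tray scene [624, -72] [647, 141] [750, 131] [727, -87]
tray side0 [649, 133] [750, 117] [724, -102] [621, -91]
ball scene [615, -243]
ball side0 [621, -240]
base scene [683, -255] [624, -253] [613, -212] [678, -216]
base side0 [608, -234] [680, -226] [677, -275] [608, -272]
chisel scene [340, -345] [313, -167]
tape side0 [324, 264]
```

View pics/wrist0.png

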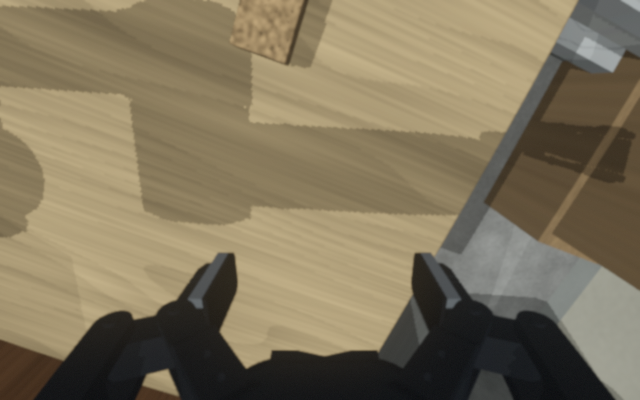

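The outline centre comes out near (0.510, 0.283) with yaw about 3°. The slab is near (0.460, -0.261) with yaw about -13°. The hammer head is near (0.530, -0.007) with its handle along -x, and the tray is near (0.686, 0.02) with yaw about -6.5°. The switch pivot is near (0.647, -0.242), with "on" towards +x. The wrist picture shows only the fingers and the sanding block at (270,30).

I'll move above the hammer and look again.

{"api": "servo_tool", "payload": {"deltas": "1 0.03 0.055 0.01 -2; 1 0.06 0.11 0.02 -4; 1 0.1 0.165 0.03 -7; 1 0.13 0.22 0.03 -9; 1 0.16 0.275 0.03 -12; 1 0.19 0.33 0.03 -14; 1 0.22 0.385 0.03 -16; 1 0.26 0.44 0.03 -18; 1 0.29 0.5 0.03 -20; 1 0.318 0.557 0.03 -22"}}

```text
time: 1.4
tcp_pos: [0.5324, -0.0157, 0.261]
orientation: [180.0, 0.0, -0.3]
force: [0.9, -1.0, -0.3]
finger_gap: 0.0856
finger_force: 0.0
```

```bash
python3 -c "
from h import *
save('wrist','w1'); s=r.sense(); print(s['time'],s['tcp_pos'],s['orientation'],s['joint_positions'])
"
```

```text
1.45 [ 0.53419948 -0.0088769   0.2599501 ] [-1.79713954e+02  4.07641662e-03 -1.08505892e-02] [ -4.78260038  -4.46549627  77.32761622   0.29798888 107.16551916
  85.31613828]
```

View pics/w1.png

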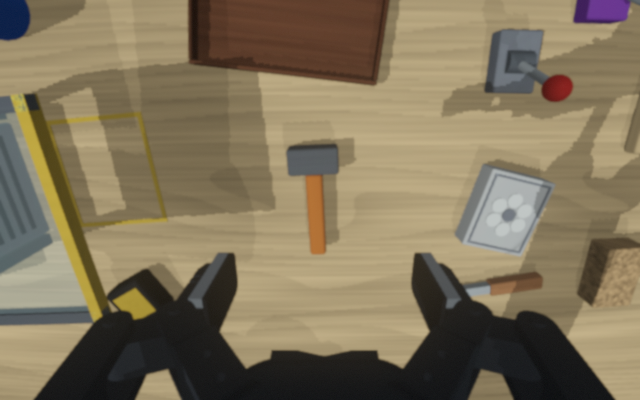

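```bash
cat > m2.py <<'E'
from h import *
def show(n,p,z): print(n,*np.round(ray('w1',p,z)[:,:2]*1000).astype(int).tolist())
print(np.round(load('w1')[3][:3,3],3), load('w1')[1][0])
show('headback',[(289,175),(339,172)],.034)
show('handle',[(306,177),(323,177),(310,253),(326,251)],.028)
show('slab',[(487,163),(554,183),(521,255),(462,238)],.03)
show('outline',[(140,112),(167,218),(50,120),(83,228)],0)
show('bar',[(36,94),(104,320)],.18)
show('tray',[(190,62),(376,83)],.025)
show('base',[(496,31),(543,30),(535,94),(486,90)],.025)
show('ball',[(557,88)],.092)
E
python3 m2.py
```

```text
[ 0.613 -0.017  0.402] [307.77849766   0.         324.01039075]
headback [514, 27] [518, -35]
handle [510, 6] [510, -15] [402, 4] [405, -18]
slab [528, -219] [501, -312] [397, -290] [424, -202]
outline [590, 220] [443, 209] [583, 344] [427, 338]
bar [615, 188] [419, 184]
tray [647, 136] [622, -77]
base [678, -210] [680, -264] [610, -268] [614, -207]
ball [617, -244]
```

```bash
cat > seg.py <<'E'
from h import *
def seg(f,kind,box=None):
    im=load(f)[0].astype(int);R_,G,B=im[...,0],im[...,1],im[...,2]
    if kind=='orange': m=(R_>140)&(R_-B>100)&(G>60)&(G<0.72*R_)&(R_-G>50)
    if kind=='red': m=(R_>110)&(G<70)&(B<70)
    m=m.astype(np.uint8)
    if box: k=np.zeros_like(m);k[box[1]:box[3],box[0]:box[2]]=1;m*=k
    n,l,st,c=cv2.connectedComponentsWithStats(m)
    i=1+np.argmax(st[1:,4]); p=np.argwhere(l==i)[:,::-1].astype(np.float32)
    return c[i],cv2.minAreaRect(p),st[i]
E
python3 -c "
from seg import *
save('wrist','w2'); s=r.sense(); print(s['time'],s['tcp_pos'],s['orientation'])
for f,b in (('w2',(250,150,400,280)),('scene0',(330,190,400,240)),('side0',(260,195,320,235))):
    c,mr,st=seg(f,'orange',b); q=cv2.boxPoints(mr); q=q[np.argsort(q[:,0] if f!='w2' else -q[:,1])]
    e=[q[:2].mean(0),q[2:].mean(0)]
    print(f,st,np.round(ray(f,[c]+e,.024)*1000,1)[:,:2].tolist())
for f,b in (('w2',(530,60,600,120)),('scene0',(272,160,290,180)),('side0',(340,240,355,256))):
    c,mr,st=seg(f,'red',b); print('ball',f,st,np.round(ray(f,[c],.092)*1000,1)[:,:2].tolist())
"
```

```text
1.5 [ 0.5329888  -0.01223434  0.25994808] [-1.79866214e+02  8.68685227e-02  1.34195515e-01]
w2 [ 313  178   17   77 1078] [[458.3, -4.4], [400.2, -6.1], [509.9, -2.5]]
scene0 [351 198  30  22 239] [[456.0, -1.7], [510.6, 0.9], [398.7, -3.4]]
side0 [270 213  30  10  99] [[450.0, -5.1], [401.6, -7.2], [510.4, -2.1]]
ball w2 [561  78  21  27 391] [[617.3, -249.1]]
ball scene0 [278 166   7   7  38] [[616.0, -243.2]]
ball side0 [344 246   7   5  27] [[619.3, -236.7]]
```

The wrist view shows the hammer handle at (316,215), the slab at (506,209), the red ball at (570,90) and the front line of the outline from (140,112) to (167,218). The hammer grip point is near (0.490, -0.003) with yaw +2°.

Now I'll go down and grip.

{"api": "servo_tool", "payload": {"deltas": "1 -0.02 0.005 -0.05 1; 1 -0.043 0.009 -0.105 2; 1 -0.043 0.009 -0.16 2; 1 -0.043 0.009 -0.21 2; 1 -0.043 0.009 -0.24 2; 1 -0.043 0.009 -0.254 2; 1 -0.043 0.009 -0.254 2; -1 -0.043 0.009 -0.254 2; -1 -0.043 0.009 -0.254 2; -1 -0.043 0.009 -0.254 2", "force": 100}}

```text
time: 2.75
tcp_pos: [0.4893, -0.0086, 0.0083]
orientation: [-180.0, -0.1, 1.8]
force: [-3.5, 10.3, 3.5]
finger_gap: 0.0324
finger_force: 3.2
```

{"api": "servo_tool", "payload": {"deltas": "-1 0 0 0 0; -1 0 0 0 0; -1 0 0 0 0; -1 0 0 0.01 0; -1 0 0 0.03 0; -1 0 0 0.05 0; -1 0 0 0.07 0; -1 0 0 0.09 0; -1 0 0 0.1 0; -1 0 0 0.1 0", "force": 110}}

```text
time: 4.0
tcp_pos: [0.4892, -0.0087, 0.1082]
orientation: [180.0, -0.1, 1.8]
force: [0.5, -0.6, -6.1]
finger_gap: 0.0196
finger_force: 104.7
```

{"api": "servo_tool", "payload": {"deltas": "-1 0.02 0.005 0 10; -1 0.04 0.01 0 20; -1 0.06 0.015 0 30; -1 0.08 0.02 0 40; -1 0.105 0.025 0 50; -1 0.13 0.03 0 60; -1 0.155 0.035 0 70; -1 0.18 0.042 0 78; -1 0.2 0.047 0 81.5; -1 0.2 0.047 0 81.5"}}

```text
time: 5.25
tcp_pos: [0.689, 0.0386, 0.1048]
orientation: [-179.8, 0.0, 83.3]
force: [0.5, -0.4, -5.5]
finger_gap: 0.0194
finger_force: 110.1
```

```bash
python3 -c "
from h import *
save('wrist','w3'); save('side','s3'); s=r.sense(); print(s['time'],s['tcp_pos'],s['orientation'],s['joint_positions'])
w=load('w3')[0]; a=load('s3')[0][60:320,220:480]
o=np.zeros((400,1000,3),np.uint8);
cv2.imwrite('pics/c3.png',cv2.resize(np.hstack([w,cv2.resize(a,(400,400))]),(800,308))[:,:,::-1])
"
```

```text
5.35 [0.68800331 0.03819692 0.10564198] [-1.79845839e+02  3.98220899e-02  8.32112131e+01] [ 3.59519635e-01  1.97134627e+01  6.66846520e+01 -2.03728527e-02
  9.37598028e+01  7.14705222e+00]
```

View pics/c3.png

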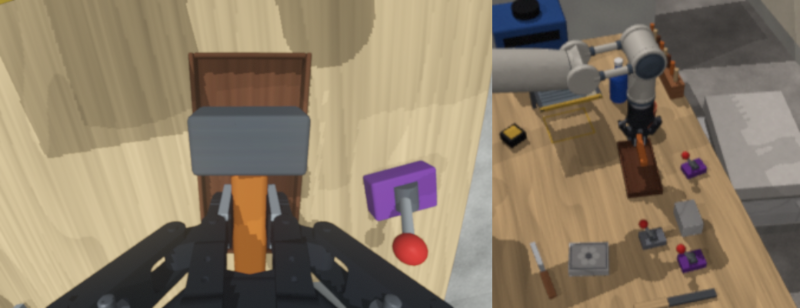

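```bash
python3 -c "
from h import *
print(np.round(ray('w3',[(247,69),(404,69)],.025)*1000))
"
```

```text
[[648. 139.  25.]
 [753. 127.  25.]]
```

{"api": "servo_tool", "payload": {"deltas": "-1 0 0 -0.02 0; -1 0 0 -0.04 0; -1 0 0 -0.055 0; -1 0 0 -0.068 0; -1 0 0 -0.076 0; -1 0 0 -0.08 0; -1 0 0 -0.083 0; -1 0 0 -0.086 0; -1 0 0 -0.086 0; -1 0 0 -0.086 0"}}

```text
time: 6.6
tcp_pos: [0.6889, 0.0383, 0.0216]
orientation: [180.0, -0.0, 83.3]
force: [0.0, 0.2, -5.2]
finger_gap: 0.0195
finger_force: 110.3
```

{"api": "servo_tool", "payload": {"deltas": "-1 0 0 -0.002 0; -1 0 0 -0.004 0; -1 0 0 -0.005 0; -1 0 0 -0.006 0; -1 0 0 -0.007 0; -1 0 0 -0.008 0; -1 0 0 -0.0085 0; -1 0 0 -0.0085 0; -1 0 0 -0.0085 0; -1 0 0 -0.0085 0"}}

```text
time: 7.85
tcp_pos: [0.6889, 0.0383, 0.0135]
orientation: [180.0, 0.0, 83.3]
force: [-3.6, -0.1, 2.5]
finger_gap: 0.0199
finger_force: 111.3
```

{"api": "servo_tool", "payload": {"deltas": "-0.4 0 0 0 0; -0.3 0 0 0 0; -0.2 0 0 0 0; -0.1 0 0 0 0; 0 0 0 0 0; 0 0 0 0 0; 0 0 0 0.03 0; 0 0 0 0.07 0; 0 0 0 0.12 0; 0 0 0 0.17 0"}}

```text
time: 9.1
tcp_pos: [0.6885, 0.0383, 0.1842]
orientation: [-180.0, 0.0, 83.3]
force: [0.1, -0.3, -0.4]
finger_gap: 0.0429
finger_force: 0.0
```

{"api": "servo_tool", "payload": {"deltas": "0 0.05 0 0.03 0; 0 0.1 0 0.03 0; 0 0.15 0 0.03 0; 0 0.2 0 0.03 0; 0 0.25 0 0.03 0; 0 0.3 0 0.03 0; 0 0.35 0 0.03 0; 0 0.4 0 0.03 0; 0 0.4 0 0.03 0; 0 0.4 0 0.03 0"}}

```text
time: 10.35
tcp_pos: [0.8847, 0.032, 0.1467]
orientation: [176.9, -0.5, 83.3]
force: [0.0, 0.2, -0.9]
finger_gap: 0.043
finger_force: 0.0
```

```bash
python3 -c "
from h import *
s=r.sense(); print(s['time'],s['tcp_pos'],s['orientation'],s['joint_positions'])
save('side','s4');a=load('s4')[0][60:320,220:480];cv2.imwrite('pics/c4.png',cv2.resize(a,(600,600),interpolation=cv2.INTER_CUBIC)[:,:,::-1])
"
```

```text
10.35 [0.88470752 0.03200218 0.14667254] [176.86907096  -0.48113791  83.27239094] [ -0.17568434  57.35637616   9.6809231    0.12775475 109.79728877
   6.61166497]
```

The arm tilted about 3° at the reach limit. I'll pull back to see whether the commanded pose keeps that tilt.

{"api": "servo_tool", "payload": {"deltas": "0 -0.05 0 0 0; 0 -0.1 0 0.03 0; 0 -0.15 0 0.05 0; 0 -0.2 0 0.05 0; 0 -0.2 0 0.05 0; 0 -0.2 0 0.05 0; 0 -0.2 0 0.05 0; 0 -0.2 0 0.05 0; 0 -0.2 0 0.05 0; 0 -0.2 0 0.05 0"}}

```text
time: 11.65
tcp_pos: [0.6847, 0.032, 0.1956]
orientation: [177.0, -0.5, 83.3]
force: [0.1, 0.4, 0.4]
finger_gap: 0.0426
finger_force: 0.0
```

The tilt is kept, so it can be built up. I'll try a harder outward pull.

{"api": "servo_tool", "payload": {"deltas": "0 0.06 0 0.03 0; 0 0.12 0 0.06 0; 0 3 0 0.06 0; 0 3 0 0.06 0; 0 3 0 0.06 0; 0 3 0 0.06 0; 0 3 0 0.06 0; 0 3 0 0.06 0; 0 3 0 0.06 0; 0 3 0 0.06 0"}}

```text
time: 12.9
tcp_pos: [0.9148, 0.0224, 0.1144]
orientation: [173.9, -0.9, 83.3]
force: [0.8, 0.7, -1.2]
finger_gap: 0.043
finger_force: 0.0
```

```bash
python3 -c "
from h import *
s=r.sense(); print(s['time'],s['tcp_pos'],s['orientation'],s['joint_positions'])
"
```

```text
12.9 [0.91477878 0.02238143 0.11437507] [173.90854034  -0.90424093  83.30957618] [ -0.82977777  59.55109156   9.71642488   0.2826798  104.58041206
   5.99462317]
```

The tilt builds by about 3° per call. I'll keep going to about 32°, lining the tool's y axis up with the lean as I go.

{"api": "servo_tool", "payload": {"deltas": "-1 3 0 0.3 6.5; -1 3 0 0.3 6.5; -1 3 0 0.3 6.5; -1 3 0 0.3 6.5; -1 3 0 0.3 6.5; -1 3 0 0.3 6.5; -1 3 0 0.3 6.5; -1 3 0 0.3 6.5; -1 3 0 0.3 6.5; -1 3 0 0.3 6.5"}}

```text
time: 14.15
tcp_pos: [0.9583, 0.0151, 0.0288]
orientation: [170.7, -1.0, 89.8]
force: [-0.1, 0.2, -0.2]
finger_gap: -0.0002
finger_force: 0.0
```

{"api": "servo_tool", "payload": {"deltas": "-1 3 0 0.6 0; -1 3 0 0.6 0; -1 3 0 0.6 0; -1 3 0 0.6 0; -1 3 0 0.6 0; -1 3 0 0.6 0; -1 3 0 0.6 0; -1 3 0 0.6 0; -1 3 0 0.6 0; -1 3 0 0.6 0"}}

```text
time: 15.4
tcp_pos: [0.9798, 0.011, 0.0213]
orientation: [167.5, -1.0, 89.8]
force: [0.1, -0.9, 0.0]
finger_gap: -0.0
finger_force: 0.0
```

{"api": "servo_tool", "payload": {"deltas": "-1 0 0 0.06 0; -1 0 0 0.12 0; -1 0 0 0.18 0; -1 3 0 0.6 0; -1 3 0 0.6 0; -1 3 0 0.6 0; -1 3 0 0.6 0; -1 3 0 0.6 0; -1 3 0 0.8 0; -1 3 0 0.8 0"}}

```text
time: 16.65
tcp_pos: [0.9753, 0.0091, 0.1132]
orientation: [164.2, -1.0, 89.8]
force: [0.2, 0.0, 0.2]
finger_gap: 0.0
finger_force: 0.0
```

```bash
python3 -c "
from h import *
s=r.sense(); print(s['time'],s['tcp_pos'],s['orientation'],s['joint_positions'])
"
```

```text
16.65 [0.97530097 0.00909399 0.11324201] [164.19479657  -1.03520736  89.83182079] [-1.98440264 60.34138726  9.71286347  1.49424603 94.17460942 -1.35732114]
```

{"api": "servo_tool", "payload": {"deltas": "-1 3 0 0.6 0; -1 3 0 0.6 0; -1 3 0 0.6 0; -1 3 0 0.6 0; -1 3 0 0.6 0; -1 3 0 0.6 0; -1 3 0 0.6 0; -1 3 0 0.6 0; -1 3 0 0.6 0; -1 3 0 0.6 0"}}

```text
time: 17.9
tcp_pos: [1.0068, 0.0076, 0.074]
orientation: [161.0, -1.1, 89.8]
force: [0.3, 0.2, 0.3]
finger_gap: -0.0001
finger_force: 0.0
```

{"api": "servo_tool", "payload": {"deltas": "-1 3 0 0.6 0; -1 3 0 0.6 0; -1 3 0 0.6 0; -1 3 0 0.6 0; -1 3 0 0.6 0; -1 3 0 0.6 0; -1 3 0 0.6 0; -1 3 0 0.6 0; -1 3 0 0.6 0; -1 3 0 0.6 0"}}

```text
time: 19.15
tcp_pos: [1.0311, 0.0068, 0.0552]
orientation: [157.8, -1.1, 89.9]
force: [-0.8, 0.1, -0.8]
finger_gap: -0.0
finger_force: 0.0
```

{"api": "servo_tool", "payload": {"deltas": "-1 3 0 0.6 0; -1 3 0 0.6 0; -1 3 0 0.6 0; -1 3 0 0.6 0; -1 3 0 0.6 0; -1 3 0 0.6 0; -1 3 0 0.6 0; -1 3 0 0.6 0; -1 3 0 0.6 0; -1 3 0 0.6 0"}}

```text
time: 20.4
tcp_pos: [1.0516, 0.0062, 0.0481]
orientation: [154.6, -1.1, 89.9]
force: [1.1, -1.1, -0.2]
finger_gap: 0.0003
finger_force: 0.0
```

{"api": "servo_tool", "payload": {"deltas": "-1 3 0 0.6 0; -1 3 0 0.6 0; -1 3 0 0.6 0; -1 3 0 0.6 0; -1 3 0 0.6 0; -1 3 0 0.6 0; -1 3 0 0.6 0; -1 3 0 0.6 0; -1 3 0 0.6 0; -1 3 0 0.6 0"}}

```text
time: 21.65
tcp_pos: [1.07, 0.0059, 0.0481]
orientation: [151.5, -1.1, 89.9]
force: [-0.6, 0.3, 0.3]
finger_gap: 0.0001
finger_force: 0.0
```

{"api": "servo_tool", "payload": {"deltas": "-1 3 0 0.6 0; -1 3 0 0.6 0; -1 3 0 0.6 0; -1 3 0 0.6 0; -1 3 0 0.6 0; -1 3 0 0.6 0; -1 3 0 0.6 0; -1 3 0 0.6 0; -1 3 0 0.6 0; -1 3 0 0.6 0"}}

```text
time: 22.9
tcp_pos: [1.0867, 0.0057, 0.0523]
orientation: [148.4, -1.1, 89.9]
force: [-0.7, -0.6, -0.6]
finger_gap: -0.0
finger_force: 0.0
```

{"api": "servo_tool", "payload": {"deltas": "-1 3 0 0.8 0; -1 3 0 0.8 0; -1 3 0 0.8 0; -1 3 0 0.8 0; -1 3 0 0.8 0; -1 3 0 0.8 0; -1 3 0 0.8 0; -1 3 0 0.8 0; -1 3 0 0.8 0; -1 3 0 0.8 0"}}

```text
time: 24.15
tcp_pos: [1.0968, 0.0055, 0.0847]
orientation: [145.4, -1.2, 89.9]
force: [-1.0, 0.2, -0.2]
finger_gap: -0.0002
finger_force: 0.0
```

```bash
python3 -c "
from h import *
s=r.sense(); print(s['time'],s['tcp_pos'],s['orientation'],s['joint_positions'])
"
```

```text
24.15 [1.09683975 0.00546528 0.08466476] [145.40102802  -1.1641563   89.8916114 ] [-2.14847808 65.19934237  9.73885224  2.24486668 70.51622121 -1.76820282]
```

Tilt is now about 35°. Next I'll check the obstacles around the slab's rear before approaching, since both the sanding block and the rasp are near it.

```bash
python3 -c "
from h import *
print('block side',np.round(ray('side0',[(266,335),(297,328),(302,345),(272,352)],.035)[:,:2]*1000).tolist())
print('rasp side',np.round(ray('side0',[(340,321),(373,314),(409,309)],.015)[:,:2]*1000).tolist())
print('chisel side',np.round(ray('side0',[(256,266),(272,310)],.01)[:,:2]*1000).tolist())
print('pot/bottle',np.round(ray('side0',[(348,160),(327,140)],.04)[:,:2]*1000).tolist())
"
```

```text
block side [[314.0, -433.0], [407.0, -436.0], [409.0, -490.0], [321.0, -488.0]]
rasp side [[539.0, -439.0], [643.0, -443.0], [756.0, -456.0]]
chisel side [[323.0, -175.0], [345.0, -346.0]]
pot/bottle [[759.0, 199.0], [709.0, 337.0]]
```

{"api": "servo_tool", "payload": {"deltas": "-1 -0.045 -0.005 0.03 8; -1 -0.09 -0.015 0.06 16; -1 -0.135 -0.03 0.09 24; -1 -0.18 -0.045 0.12 32; -1 -0.23 -0.06 0.14 40; -1 -0.28 -0.075 0.14 48; -1 -0.33 -0.09 0.14 56; -1 -0.38 -0.105 0.14 64; -1 -0.43 -0.12 0.14 71; -1 -0.47 -0.135 0.14 76.5"}}

```text
time: 25.4
tcp_pos: [0.6252, -0.1304, 0.225]
orientation: [145.4, -1.1, 166.5]
force: [0.4, -0.8, 0.2]
finger_gap: -0.0003
finger_force: 0.0
```

{"api": "servo_tool", "payload": {"deltas": "-1 -0.037 -0.044 0 0; -1 -0.074 -0.088 0 0; -1 -0.111 -0.132 0 0; -1 -0.148 -0.176 0 0; -1 -0.185 -0.22 -0.01 0; -1 -0.185 -0.22 -0.06 0; -1 -0.185 -0.22 -0.115 0; -1 -0.185 -0.22 -0.165 0; -1 -0.185 -0.22 -0.195 0; -1 -0.185 -0.22 -0.205 0"}}

```text
time: 26.65
tcp_pos: [0.4412, -0.3486, 0.0175]
orientation: [145.3, -1.3, 166.4]
force: [0.0, -0.2, -0.7]
finger_gap: -0.0
finger_force: 0.0
```

```bash
python3 -c "
from h import *
save('scene','s5'); save('side','d5'); s=r.sense(); print(s['time'],s['tcp_pos'],s['orientation'],s['joint_positions'])
a=load('s5')[0][100:220,240:420]; b=load('d5')[0][160:340,230:430]
cv2.imwrite('pics/c5.png',np.hstack([cv2.resize(a,(400,267),interpolation=2),cv2.resize(b,(400,360),interpolation=2)[46:313]])[:,:,::-1])
"
```

```text
26.75 [ 0.44178014 -0.34933472  0.01925338] [145.36548033  -1.20183609 166.39049096] [ -56.18263379   22.38284      78.67386684   24.72591234  103.41919462
 -131.66855978]
```

View pics/c5.png

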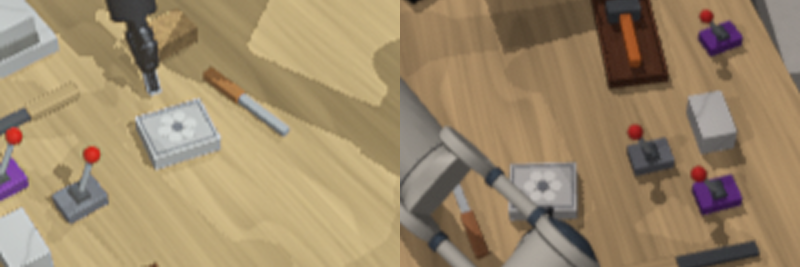

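The crops show the slab at (178,130) left / (543,190) right, with the shut fingertips just behind it, and the hammer lying in the tray. I'll start the flush push along the slab's own y axis.

{"api": "servo_tool", "payload": {"deltas": "-1 0.0035 0.0146 -0.006 0; -1 0.007 0.029 -0.006 0; -1 0.0093 0.0389 -0.006 0; -1 0.0117 0.0486 -0.006 0; -1 0.0151 0.0632 -0.006 0; -1 0.0191 0.0797 -0.006 0; -1 0.0233 0.0972 -0.006 0; -1 0.0275 0.1147 -0.006 0; -1 0.0303 0.1264 -0.006 0; -1 0.0315 0.1312 -0.006 0"}}

```text
time: 28.0
tcp_pos: [0.4737, -0.2183, 0.0142]
orientation: [145.5, -1.1, 166.4]
force: [-1.4, -6.3, 3.2]
finger_gap: 0.0002
finger_force: 3.0
```

```bash
cat > slab.py <<'E'
from h import *
from scipy.optimize import least_squares
def mask(f,box):
    im=load(f)[0].astype(int); sat=im.max(2)-im.min(2); m=((sat<22)&(im.mean(2)>110)).astype(np.uint8)
    k=np.zeros_like(m);k[box[1]:box[3],box[0]:box[2]]=1;m*=k
    n,l,st,c=cv2.connectedComponentsWithStats(m);i=1+np.argmax(st[1:,4])
    cs=cv2.findContours((l==i).astype(np.uint8),cv2.RETR_EXTERNAL,cv2.CHAIN_APPROX_NONE)[0]
    return cv2.convexHull(max(cs,key=len))[:,0].astype(float)
def box8(p):
    c,s=np.cos(p[2]),np.sin(p[2])
    return [(p[0]+c*x-s*y,p[1]+s*x+c*y,z) for x in(-.055,.055) for y in(-.045,.045) for z in(0,.03)]
def fit(obs,p0):
    # match silhouette hulls by support function in 24 directions
    a=np.linspace(0,2*np.pi,24,endpoint=False);d=np.c_[np.cos(a),np.sin(a)]
    def res(p): return np.concatenate([(proj(f,box8(p))@d.T).max(0)-(h@d.T).max(0)-.3 for f,h in obs])
    return least_squares(res,p0,loss='soft_l1',f_scale=1.)
def slab(f,p0,pad=12):
    q=proj(f,box8(p0));b=[int(q[:,0].min()-pad),int(q[:,1].min()-pad),int(q[:,0].max()+pad),int(q[:,1].max()+pad)]
    b[0]=max(b[0],0);b[1]=max(b[1],0)
    s=fit([(f,mask(f,b))],p0);return s.x,s.cost
E
python3 -c "
from slab import *
g=lambda x,y,a:np.array([x,y,np.radians(a)])
o=lambda t:(np.round(t[0][:2]*1000,1),round(np.degrees(t[0][2]),1),round(t[1],1))
p=g(.461,-.26,-13.5)
print('0',o(slab('scene0',p)),o(slab('side0',p)),o(slab('w2',p)))
save('scene','s6');save('side','d6');s=r.sense();print(s['time'],s['tcp_pos'],s['orientation'],s['force'])
p=g(.483,-.167,-13.5)
print('1',o(slab('s6',p)),o(slab('d6',p)))
"
```

```text
0 (array([ 456.5, -260.2]), np.float64(-12.8), np.float64(6.3)) (array([ 460.6, -251.9]), np.float64(-15.1), np.float64(32.3)) (array([ 456.8, -259.7]), np.float64(-14.1), np.float64(21.4))
28.1 [ 0.47364222 -0.21805857  0.01399005] [145.4079214   -1.11899098 166.41365477] [ 0.0876231  -1.01278956  0.54467181]
1 (array([ 473.3, -170.4]), np.float64(-6.7), np.float64(15.9)) (array([ 450. , -186.6]), np.float64(-6.2), np.float64(130.3))
```

```bash
python3 -c "
from slab import *
im=[]
for f,x in (('s6',(.4733,-.1704,np.radians(-6.7))),('d6',(.4733,-.1704,np.radians(-6.7)))):
    a=load(f)[0].copy(); q=proj(f,box8(x)); c=q.mean(0).astype(int)
    S=6; a=cv2.resize(a[c[1]-33:c[1]+33,c[0]-33:c[0]+33],(396,396),interpolation=2)
    q=(q-(c-33))*S+S/2
    for i in (0,2,4,6): 
        cv2.circle(a,tuple(q[i+1].astype(int)),3,(255,0,0),-1); cv2.circle(a,tuple(q[i].astype(int)),3,(0,0,255),-1)
    im.append(a)
cv2.imwrite('pics/c6.png',np.hstack(im)[:,:,::-1])
"
```

```text
(no output)
```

View pics/c6.png

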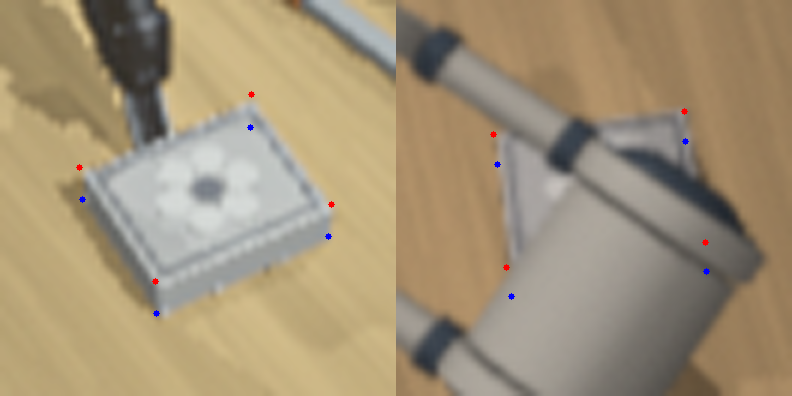

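```bash
python3 -c "
from slab import *
p=(.4733,-.1704,np.radians(-6.7))
def cv(f,uv):
    c=proj(f,box8(p)).mean(0).astype(int)-33
    return c+(np.array(uv,float)-3)/6
t=ray('s6',cv('s6',[(86,178),(250,102),(332,212),(158,282)]),.03)[:,:2]*1000
print(np.round(t).tolist(),t.mean(0))
for a,b in((0,1),(3,2)): print(np.degrees(np.arctan2(*(t[a]-t[b])[::-1])))
for a,b in((1,2),(0,3)): print(np.degrees(np.arctan2(*(t[b]-t[a])[::-1])))
print('side',np.round(ray('d6',cv('d6',[(500-396,141),(683-396,114),(514-396,255)]),.03)[:,:2]*1000))
"
```

```text
[[524.0, -213.0], [417.0, -205.0], [427.0, -115.0], [532.0, -131.0]] [ 475.15436373 -165.88218959]
-4.5318261031295455
-8.883428560876686
84.06633420060818
84.48603197211777
side [[ 427. -125.]
 [ 532. -134.]
 [ 419. -202.]]
```

The overlay shows that the slab has turned to about -6° yaw, centred near (0.475, -0.169); the fit is slightly off at the rear corners. The fingertip is acting nearly as a point contact, so I'll plan the rest with a quasi-static pushing model and check with the camera after each move.

```bash
cat > push.py <<'E'
from h import *
from scipy.optimize import least_squares
def sim(p,tip,path,c=.038):
    # p slab pose x,y,th ; tip contact point; path: tip waypoints; sticking point contact, quasi-static
    p=np.array(p,float);tip=np.array(tip,float);mx=0
    for w in path:
        d=np.array(w)-tip;n=max(1,int(np.linalg.norm(d)/.002))
        for _ in range(n):
            u=d/n;rx,ry=tip-p[:2]
            M=np.array([[1+ry*ry/c**2,-rx*ry/c**2],[-rx*ry/c**2,1+rx*rx/c**2]])
            f=np.linalg.solve(M,u);w_=(rx*f[1]-ry*f[0])/c**2
            mx=max(mx,abs((np.degrees(np.arctan2(f[1],f[0])-p[2])-90)))
            p[:2]+=f;p[2]+=w_;tip=tip+u
    return p,mx
def plan(p,tip,goal,N,h0=90,c=.038):
    L=(goal[1]-p[1])/N
    def path(h): return np.array(tip)+np.cumsum(np.c_[np.cos(np.radians(h))*L,np.sin(np.radians(h))*L],0)
    def res(h):
        q,mx=sim(p,tip,path(h),c);return np.r_[(q[0]-goal[0])/.001,(q[2]-goal[2])/.01,(q[1]-goal[1])/.05,np.diff(h)*.02,max(0,mx-12)]
    s=least_squares(res,np.full(N,h0,float),diff_step=1e-4);h=s.x
    return h,path(h),sim(p,tip,path(h),c)
E
python3 -c "
from push import *
D=np.radians
u=np.array([.233,.972])
t0=np.array([.4517,-.304])
for c in (.033,.038,.043): q=sim((.457,-.26,D(-13.8)),t0,[t0+u*.09],c); print(c,q[0],np.degrees(q[0][2]))
h,pa,q=plan((.475,-.169,D(-6)),(.4745,-.214),(.511,.278,D(4)),6)
print(h,pa,q,np.degrees(q[0][2]))
"
```

```text
0.033 [ 0.46484513 -0.17284729  0.0563175 ] 3.226754915442784
0.038 [ 0.46703832 -0.17252698  0.00634551] 0.363570939740723
0.043 [ 0.46883198 -0.17234507 -0.03431183] -1.9659227809753965
[90.82039307 88.78879679 85.40399029 82.25625352 80.01233194 78.86319103] [[ 0.4734333  -0.13950764]
 [ 0.47500808 -0.06502428]
 [ 0.48097773  0.00923616]
 [ 0.49101606  0.08305677]
 [ 0.50393706  0.15642773]
 [ 0.51832691  0.2295248 ]] (array([0.51099929, 0.27396549, 0.06980904]), np.float64(7.208122264948543)) 3.9997631758404295
```

{"api": "servo_tool", "payload": {"deltas": "-1 0 0.008 0 1; -1 0 0.018 0 2; -1 0 0.03 0 3; -1 0 0.043 0 4; -1 0 0.056 0 5; -1 0 0.069 0 6; -1 0 0.081 0 7; -1 0 0.091 0 8; -1 0 0.097 0 8; -1 0 0.1 0 8"}}

```text
time: 29.35
tcp_pos: [0.4736, -0.1186, 0.0137]
orientation: [145.4, -1.1, 174.4]
force: [0.9, -5.6, 3.1]
finger_gap: 0.0001
finger_force: 2.8
```

```bash
cat > look.py <<'E'
from slab import *
import sys
# edges-based fit: top face rim by silhouette with free camera offset is biased; calibrate bias on known pose
g=lambda x,y,a:np.array([x,y,np.radians(a)])
def look(tag,x,y,a):
    for n in ('scene','side'):
        save(n,n[:2]+tag)
    s=r.sense();print(round(s['time'],2),np.round(s['tcp_pos'],4),np.round(s['orientation'],1),np.round(s['force'],1))
    for n in ('sc','si'):
        try:
            q,c=slab(n+tag,g(x,y,a)); print(n,np.round(q[:2]*1000,1),round(np.degrees(q[2]),1),'cost',round(c,1))
        except Exception as e: print(n,e)
E
python3 -c "
from look import *
look('7',.477,-.07,-6)"
```

```text
29.45 [ 0.4735 -0.1183  0.0136] [145.4  -1.2 174.4] [ 0.2 -3.5  1.8]
sc [472.5 -70.6] -9.8 cost 14.0
si [473.9 -85.2] -9.5 cost 74.3
```

```bash
python3 -c "
from push import *
D=np.radians
for c in (.038,.05):
    h,pa,q=plan((.4745,-.0685,D(-9)),(.474,-.1135),(.511,.278,D(4)),5,85,c)
    print(np.round(h,1),np.round(pa*1000),q[0],q[1],np.degrees(q[0][2]))
    p,tip=(.4745,-.0685,D(-9)),np.array([.474,-.1135])
    for hh in (78,82,86): 
        q=sim(p,tip,[tip+.1*np.array([np.cos(D(hh)),np.sin(D(hh))])],c)[0]; print(hh,np.round(q[:2]*1000),np.degrees(q[2]).round(1))
"
```

```text
[159.4  55.   -6.  -37.5 225.6] [[ 409.  -89.]
 [ 449.  -32.]
 [ 518.  -40.]
 [ 573.  -82.]
 [ 524. -131.]] [ 0.54206214 -0.08831825 -0.53774182] 220.13780595133161 -30.810336478956796
78 [474.  24.] 19.1
82 [474.  28.] 9.7
86 [475.  31.] -0.3
[93.2 89.5 83.  75.  70.3] [[470. -44.]
 [471.  25.]
 [479.  94.]
 [497. 161.]
 [521. 226.]] [0.51096232 0.26998208 0.069882  ] 12.431868947229745 4.003943868334274
78 [481.  27.] 9.5
82 [479.  30.] 3.2
86 [477.  31.] -3.4
```

{"api": "servo_tool", "payload": {"deltas": "-1 0 -0.012 0 -1; -1 -0.0075 -0.012 0 -3.4; -1 -0.007 -0.004 0 -3.4; -1 -0.005 0.011 0 -3.4; -1 -0.0026 0.026 0 -3.4; -1 0 0.0428 0 -3.4; -1 0.0029 0.0606 0 -3.4; -1 0.006 0.0803 0 -3.4; -1 0.0086 0.0971 0 -3.4; -1 0.0107 0.11 0 -3.4"}}

```text
time: 30.7
tcp_pos: [0.4841, -0.0071, 0.0136]
orientation: [145.4, -1.2, 171.0]
force: [-0.1, -2.9, -2.0]
finger_gap: 0.0001
finger_force: 1.6
```

```bash
python3 -c "
from look import *
look('8',.49,.04,-8)"
```

```text
30.8 [ 0.4841 -0.0065  0.0139] [145.3  -1.2 171.1] [-0.8 -0.3  0. ]
sc [491.9  39.7] -10.1 cost 16.8
si [482.8  42. ] -25.1 cost 75.3
```

{"api": "servo_tool", "payload": {"deltas": "-1 0.002 -0.003 0 0; -1 0.003 0.006 0 0; -1 0.0047 0.0158 0 0; -1 0.0066 0.0266 0 0; -1 0.0086 0.0384 0 0; -1 0.0107 0.0502 0 0; -1 0.0125 0.061 0 0; -1 0.014 0.07 0 0; -1 0.0151 0.0758 0 0; -1 0.0156 0.0788 0 0"}}

```text
time: 32.05
tcp_pos: [0.4997, 0.0709, 0.0137]
orientation: [145.4, -1.2, 171.0]
force: [-1.4, -6.4, 2.5]
finger_gap: 0.0002
finger_force: 2.9
```

```bash
python3 -c "
from look import *
look('9',.505,.115,-9)"
```

```text
32.15 [0.4997 0.071  0.0137] [145.4  -1.2 171. ] [ 0.3 -2.1  0.4]
sc [501.4  98. ] -4.4 cost 56.3
si [494.4 124.8] -22.0 cost 39.6
```

```bash
cat >> slab.py <<'E'
def mask(f,box):
    im=load(f)[0].astype(int); b=load('scene0' if f[:2] in('sc','s6') else 'side0')[0].astype(int)
    sat=im.max(2)-im.min(2); m=((sat<32)&(im.mean(2)>100)&(np.abs(im-b).max(2)>30)).astype(np.uint8)
    k=np.zeros_like(m);k[box[1]:box[3],box[0]:box[2]]=1;m*=k
    n,l,st,c=cv2.connectedComponentsWithStats(m);i=1+np.argmax(st[1:,4])
    global last; last=(l==i)
    cs=cv2.findContours((l==i).astype(np.uint8),cv2.RETR_EXTERNAL,cv2.CHAIN_APPROX_NONE)[0]
    return cv2.convexHull(max(cs,key=len))[:,0].astype(float)
E
python3 -c "
import slab as S; from slab import *
g=lambda x,y,a:np.array([x,y,np.radians(a)])
for f,p in (('s6',g(.475,-.17,-6)),('sc7',g(.474,-.07,-9)),('sc8',g(.493,.04,-9)),('sc9',g(.507,.119,-9))):
    q,c=slab(f,p,8); print(f,np.round(q[:2]*1000,1),round(np.degrees(q[2]),1),round(c,1))
m=S.last; ys,xs=np.where(m); print(xs.min(),ys.min())
for row in m[ys.min():ys.max()+1,xs.min():xs.max()+1]: print(''.join('#' if v else '.' for v in row))
"
```

```text
s6 [ 475.  -165.3] -4.1 8.1
sc7 [473.6 -70.7] -9.1 14.1
sc8 [491.  38.] -11.1 15.1
sc9 [509.7 104.5] 10.6 38.8
356 225
........##..............................
.......###.....#..............#.........
.........##....#..........######........
.........##.....#........#######........
.........##.....#........########.......
.........###....#....#.##.########......
..........##.....#.#..#############.....
..........##.....###################....
..........######.#.##################...
..........###########################...
........######.#######################..
.......################################.
.....##################################.
..######################################
.#######################################
######################################..
######################..##############..
.####################.....##########....
.###.################.....#########.....
.#.##.###############.....########......
.#.###################....#######.......
..#.##.########################.........
..#####.######################..........
...#.##.#####################...........
...##.##.##################.............
....#####.################..............
.....####..##############...............
.....##.##.#############................
......#####.##########..................
.......####.#########...................
........#.##.#######....................
........##########......................
.........####.###.......................
.........##.##..........................
..........####..........................
...........###..........................
...........##...........................
............##..........................
.............#..........................
.............###........................
..............###.......................
...............##.......................
```

```bash
cat >> slab.py <<'E'
from scipy.optimize import minimize
_mask=mask
def iou(f,p0,pad=10):
    q=proj(f,box8(p0));b=[int(q[:,0].min()-pad),int(q[:,1].min()-pad),int(q[:,0].max()+pad),int(q[:,1].max()+pad)]
    _mask(f,b);m=cv2.morphologyEx(last.astype(np.uint8),cv2.MORPH_CLOSE,np.ones((3,3)));m=cv2.morphologyEx(m,cv2.MORPH_OPEN,np.ones((4,4)))
    x0,y0=b[0]-5,b[1]-5;S=4;M=cv2.resize(m[y0:b[3]+5,x0:b[2]+5],None,fx=S,fy=S,interpolation=0)
    def cost(v):
        h=cv2.convexHull((((proj(f,box8([v[0],v[1],v[2]*5]))-[x0,y0]+.5)*S)).astype(np.float32)).astype(int)
        k=np.zeros_like(M);cv2.fillConvexPoly(k,h,1);return 1-(k&M).sum()/(k|M).sum()
    best=min((minimize(cost,[p0[0],p0[1],a/5],method='Nelder-Mead',options=dict(initial_simplex=[[p0[0],p0[1],a/5],[p0[0]+.006,p0[1],a/5],[p0[0],p0[1]+.006,a/5],[p0[0],p0[1],a/5+.02]])) for a in p0[2]+np.radians([-8,0,8])),key=lambda s:s.fun)
    return best.x[:2]*1000,np.degrees(best.x[2]*5),best.fun
E
python3 -c "
from slab import *
g=lambda x,y,a:np.array([x,y,np.radians(a)])
for f,p in (('s6',g(.475,-.17,-6)),('sc7',g(.474,-.07,-9)),('sc8',g(.493,.04,-9)),('sc9',g(.507,.119,-9)),('si6',g(.475,-.17,-6)) if 0 else ('sc9',g(.507,.115,-2)),('si9',g(.507,.119,-9))):
    print(f,*[np.round(v,2) for v in iou(f,p)])
"
```

```text
s6 [ 474.43 -160.7 ] -7.87 0.14
sc7 [474.72 -63.13] -9.02 0.06
sc8 [492.81  46.01] -9.68 0.06
sc9 [500.4   95.41] 1.41 0.39
sc9 [506.52  96.17] 7.89 0.39
si9 [497.81 112.45] -4.42 0.45
```

```bash
python3 -c "
from slab import *
im=load('sc9')[0].astype(int); q=proj('sc9',box8((.5075,.1195,np.radians(-9.5))));print(np.round(q[1::2]))
x0,x1,y0,y1=345,415,205,270
print(x0,y0)
for row in im[y0:y1,x0:x1]:
    s=''
    for R_,G,B in row:
        sat=max(R_,G,B)-min(R_,G,B);v=(R_+G+B)/3
        s+=('y' if sat>90 and v>90 else ' ' if sat>32 else '0123456789'[min(9,int(v/25.6))])
    print(s)
"
```

```text
[[386. 225.]
 [401. 248.]
 [354. 239.]
 [369. 263.]]
345 205
       212222111122235422                                             
        21222221112246432                                             
         1121222111235432                                             
         2121222111223333                                             
          111222111222343                                             
          2112221111223434                                            
           111222111122344                                            
           2112221111223333323                                        
            111221111122333432                                        
            211221112222355532                                        
            211122112222355422                                        
             21112222122233322                                        
             21111222112223222                                        
              2111221112223223                                        
                21222112222213               
[... 2875 characters left out ...]
            4445 yyyyy 556665555555555555556655555555566665  
                     44443yyyy 44566555555555555556556655555556666    
                      444  y 443345565555555555555565565555555665   55
                       443  333433455555555555555556555555555555   566
                       4444322344334555555555555555555555555555   5666
                        4444322344344556555555555555556565555    56666
                         4444 223443345555555555555555566555   5566666
                         44    2334343455555555555555555655   55556666
                                23344434555555555555555655   555555666
                                 23344344555555555555555    5555555666
```

```bash
python3 -c "
from h import *
az=lambda t:np.round(np.degrees(np.arctan2(t[1,1]-t[0,1],t[1,0]-t[0,0])),1)
for n,p,z in (('-x top edge',[(388,227),(394.5,239.5)],.03),('+x top rim',[(356,239.5),(376,269-1)],.03),('+x bottom edge',[(356,245),(370,268)],0),('rear top',[(387,225.7),(356,239)],.03)):
    t=ray('sc9',p,z); print(n,np.round(t[:,:2]*1000).tolist(),az(t))
"
```

```text
-x top edge [[446.0, 94.0], [458.0, 138.0]] 74.8
+x top rim [[552.0, 72.0], [562.0, 179.0]] 84.8
+x bottom edge [[552.0, 75.0], [565.0, 159.0]] 81.4
rear top [[445.0, 88.0], [551.0, 70.0]] -9.6
```

```bash
python3 -c "
from push import *
D=np.radians;p=(.5055,.12,D(-9.5))
R2=lambda b:np.array(p[:2])+np.array([[np.cos(p[2]),-np.sin(p[2])],[np.sin(p[2]),np.cos(p[2])]])@np.array([b,-.045])
for c in (.04,.05):
  for b in (.006,.01,.014):
    for h in (76,80,84):
      t=R2(b);q,mx=sim(p,t,[t+.075*np.array([np.cos(D(h)),np.sin(D(h))])],c);print(c,b,h,np.round(t*1000),np.round(q[:2]*1000),np.degrees(q[2]).round(1),round(mx,1))
"
```

```text
0.04 0.006 76 [504.  75.] [510. 191.] 8.2 6.0
0.04 0.006 80 [504.  75.] [509. 193.] 2.5 4.0
0.04 0.006 84 [504.  75.] [508. 194.] -3.4 5.8
0.04 0.01 76 [508.  74.] [505. 188.] 14.6 7.4
0.04 0.01 80 [508.  74.] [504. 191.] 9.4 6.9
0.04 0.01 84 [508.  74.] [503. 193.] 3.8 8.6
0.04 0.014 76 [512.  73.] [501. 184.] 20.1 9.3
0.04 0.014 80 [512.  73.] [499. 187.] 15.4 9.6
0.04 0.014 84 [512.  73.] [498. 190.] 10.3 11.4
0.05 0.006 76 [504.  75.] [513. 192.] 3.4 6.5
0.05 0.006 80 [504.  75.] [512. 194.] -0.7 3.1
0.05 0.006 84 [504.  75.] [510. 195.] -5.0 5.3
0.05 0.01 76 [508.  74.] [510. 190.] 8.3 7.6
0.05 0.01 80 [508.  74.] [508. 192.] 4.4 5.4
0.05 0.01 84 [508.  74.] [506. 194.] 0.3 7.6
0.05 0.014 76 [512.  73.] [506. 187.] 12.7 9.1
0.05 0.014 80 [512.  73.] [504. 189.] 9.1 7.6
0.05 0.014 84 [512.  73.] [502. 191.] 5.2 9.9
```

The edge points give the slab at about (0.5055, 0.120) with yaw -9.5°. Now I'll push right of centre, with the finger turned to the outline's heading, so that the slab swings square.

{"api": "servo_tool", "payload": {"deltas": "-1 0 -0.012 0 6; -1 0.004 -0.012 0 13; -1 0.004 -0.006 0 13; -1 0.006 0.004 0 13; -1 0.0085 0.0155 0 13; -1 0.0114 0.028 0 13; -1 0.0143 0.041 0 13; -1 0.0168 0.0515 0 13; -1 0.0186 0.0593 0 13; -1 0.0198 0.064 0 13"}}

```text
time: 33.4
tcp_pos: [0.5195, 0.1349, 0.0136]
orientation: [145.4, -1.2, -176.0]
force: [-0.4, -3.6, -0.5]
finger_gap: 0.0001
finger_force: 1.7
```

```bash
cat > asc.py <<'E'
from slab import *
def asc(f,x0,x1,y0,y1):
    im=load(f)[0].astype(int);print(x0,y0)
    for row in im[y0:y1,x0:x1]:
        s=''
        for R_,G,B in row:
            sat=max(R_,G,B)-min(R_,G,B);v=(R_+G+B)/3
            s+=('y' if sat>90 and v>90 else ' ' if sat>32 else '0123456789'[min(9,int(v/25.6))])
        print(s.rstrip())
E
python3 -c "
from asc import *
save('scene','sc10');save('side','si10');save('wrist','w10');s=r.sense();print(s['time'],s['tcp_pos'],s['orientation'],s['force'])
asc('sc10',350,415,225,285)
"
```

```text
33.55 [0.51955082 0.13501688 0.01387206] [ 145.34119211   -1.14791702 -175.98586592] [ 0.22696413 -0.05403698 -1.05717935]
350 225
    1122122211111122224532
    21122221111111122345322                                    yy
     2122222212221122234433                                   yyy
      221221122222111223343                                  yyyy
       111121122221112223444                                yyyyy
       2111111222211122233344                             yyyyyyy
        2111111222111122233443322                        yyyyyyy
         2111112222112212233333323                      yyyyyy  6
         2111121222112112222344422                    yyyyyyy  67
          211121122112112222245422                   yyyyyyy 6677
           21111122111122222234322                  yyyyyyy 67777
            211111111112222222322                 yyyyyyy  677777
             11111111111212222222                yyyyyyy 66777777
             21111122122111122212               yyyyyyy 677777777
              2221112211111121113         55  yyyyyyy  6777777777
                 21
[... 2250 characters left out ...]
  44443323343345666665556655556665555555
                            4444332334434566655566555555665555555
                              44433233433455555665555555665555555
                               4444323444344566655555555556655556
                                444432333433566555555555555655555
                                 44443233433455555555555555665555
                                  4443323343345555555555555566555
                                   444332334334556555555555556555
                                     4443233433455655555555555655
                                   yy 444323343345555555555555555
                                  yy  444432334334555555555555566
```

```bash
python3 -c "
from h import *
az=lambda t:np.round(np.degrees(np.arctan2(t[1,1]-t[0,1],t[1,0]-t[0,0])),1)
print('c9',np.round(ray('sc9',[(368.5,243)],.03)*1000),'c10',np.round(ray('sc10',[(392.7,259.5)],.03)*1000))
for n,p,z in (('+x bottom',[(369,268.5),(384.5,283)],0),('+x top',[(376,264.5),(392,281.5)],.03),('+x bottom2',[(373,270),(386.5,282)],0),('rear corners',[(393,239),(368.5,262)],.03),('rear bottom?',[(390,242),(373,256)],.03)):
    t=ray('sc10',p,z); print(n,np.round(t[:,:2]*1000).tolist(),az(t))
im=load('sc10')[0].astype(int)
"

```

```text
c9 [[529. 103.  30.]] c10 [[505. 186.  30.]]
+x bottom [[568.0, 159.0], [560.0, 220.0]] 97.6
+x top [[555.0, 170.0], [551.0, 236.0]] 93.2
+x bottom2 [[562.0, 169.0], [553.0, 221.0]] 99.1
rear corners [[460.0, 134.0], [567.0, 151.0]] 9.1
rear bottom? [[474.0, 137.0], [545.0, 144.0]] 5.7
```

```bash
python3 -c "
from h import *
# overlay model hypotheses + zoom, side by side
p=[(.511,.186,np.radians(a)) for a in (5,)]
from slab import box8
for f in ('sc10','si10','w10'):
    q=proj(f,box8(p[0]));print(f,np.round(q[1::2]).tolist(),'outline',np.round(proj(f,[(.511+x,.282+y,0) for x,y in((-.07,-.07),(.07,-.07),(.07,.07),(-.07,.07))])).tolist())
"
```

```text
sc10 [[394.0, 239.0], [416.0, 260.0], [367.0, 261.0], [389.0, 283.0]] outline [[414.0, 259.0], [377.0, 285.0], [410.0, 325.0], [447.0, 296.0]]
si10 [[278.0, 188.0], [271.0, 172.0], [305.0, 180.0], [298.0, 165.0]] outline [[270.0, 180.0], [304.0, 173.0], [297.0, 150.0], [264.0, 156.0]]
w10 [[358.0, 146.0], [473.0, 129.0], [356.0, 347.0], [453.0, 287.0]] outline [[420.0, 107.0], [396.0, 300.0], [490.0, 256.0], [519.0, 115.0]]
```

```bash
cat >> asc.py <<'E'
def asc2(f,x0,x1,y0,y1,k=4):
    im=load(f)[0];im=cv2.resize(im,None,fx=1/k,fy=1/k,interpolation=cv2.INTER_AREA).astype(int);print(x0,y0,'step',k)
    for row in im[y0//k:y1//k,x0//k:x1//k]:
        s=''
        for R_,G,B in row:
            sat=max(R_,G,B)-min(R_,G,B);v=(R_+G+B)/3
            s+=('y' if sat>90 and v>90 else ' ' if sat>32 else '0123456789'[min(9,int(v/25.6))])
        print(s.rstrip())
E
python3 -c "
from asc import *
asc2('w10',280,640,80,400,4)"
```

```text
280 80 step 4
                                                                  222222222222222222222222
                                                                  222222222222222222222222
                                                                  222222222222222222222222
                                                                               4
                                                                  4434333333334333333
                                  yyyyyyyyyyyyyyyyy   yyyyy      3333333333333333333333333
                                  yyyyyyyyyyyyyyyy    yyy y      3333333333333333333333333
                                  yy                             3333333333333333333333333
                                   44444444444                  43333322233222333333333333
                             44444444444444555                  33333311233102332112332112
                         444444444444445555555                  33333211332102332012332002
                    44444444444444455555554444                  33333211332112332013332012
         
[... 5375 characters left out ...]
1111111111111111111111111111111111111111111111111   4                  4555
111111111111111111111111111111111111111111111111111111111111111111   3                  45
1111111111111111111111111111111111111111111111111111111111111111111   3
111111111111111111111111111111111111111111111111111222111111111111111   3
1111111111111111111111110000001111111111111111111112222111111111111111    3
000001111111111110000000000000011111111111111112211222221111111111111111
000001111111111110000000000011111111111111111122211222211111111111111111     3
1111011111111111100011111111111111111111111111222122222111111111111111111    y
1111011111111111110111111111111111111111111111222122222111111111111111111    yy4
```

```bash
cat > wfit.py <<'E'
from slab import *
def wfit(f,p0,box,lo=-180,hi=30,dbg=False):
    im=load(f)[0].astype(int);sat=im.max(2)-im.min(2);v=im.mean(2)
    m=((sat<32)&(v>92)&(v<235)).astype(np.uint8);k=np.zeros_like(m);k[box[1]:box[3],box[0]:box[2]]=1;m*=k
    m=cv2.morphologyEx(m,cv2.MORPH_OPEN,np.ones((5,5)))
    n,l,st,c=cv2.connectedComponentsWithStats(m);i=1+np.argmax(st[1:,4]);
    if dbg: print(st[i])
    h=np.argwhere(l==i)[:,::-1].astype(float)
    a=np.radians(np.arange(lo,hi+1,15.));d=np.c_[np.cos(a),np.sin(a)]
    res=lambda p:(proj(f,box8(p))@d.T).max(0)-(h@d.T).max(0)
    s=least_squares(res,p0,x_scale=[.01,.01,.1],loss='soft_l1',f_scale=2.)
    return np.round(s.x[:2]*1000,1),np.degrees(s.x[2]).round(1),np.round(s.fun if 0 else res(s.x),1)
E
python3 -c "
from wfit import *
print(*wfit('w10',np.array([.506,.184,.14]),(290,100,480,300),dbg=True))
print(*wfit('w10',np.array([.506,.184,.14]),(290,100,480,300),-165,15))
# outline piece: yellow pixels
"
```

```text
[  309   112   156   183 22072]
[507.1 182.4] 9.1 [ 1.6  1.6  1.5  1.3  0.2 -1.3 -2.8 -1.7 -0.1  1.1  2.2  3.1  3.9  3.7
  6. ]
[507.2 182. ] 9.8 [ 2.9  2.2  1.4 -0.2 -2.3 -2.2 -1.3 -0.   0.8  1.6  2.3  2.9  3.7]
```

```bash
python3 -c "
from push import *
D=np.radians;p=(.507,.1825,D(9))
R2=lambda b:np.array(p[:2])+np.array([[np.cos(p[2]),-np.sin(p[2])],[np.sin(p[2]),np.cos(p[2])]])@np.array([b,-.045])
for b in (-.008,-.005,-.002,.001):
    for h in (86,90,94):
      o=[]
      for c in (.04,.05):
        t=R2(b);q,mx=sim(p,t,[t+.05*np.array([np.cos(D(h)),np.sin(D(h))])],c);o+=[np.round(q[:2]*1000),np.degrees(q[2]).round(1)]
      print(b,h,np.round(t*1000),*o,round(mx,1))
"
```

```text
-0.008 86 [506. 137.] [509. 232.] 11.5 [509. 232.] 10.9 12.6
-0.008 90 [506. 137.] [508. 232.] 8.1 [508. 232.] 8.3 9.5
-0.008 94 [506. 137.] [507. 232.] 4.7 [506. 232.] 5.8 7.3
-0.005 86 [509. 137.] [506. 232.] 14.6 [507. 232.] 13.2 12.2
-0.005 90 [509. 137.] [505. 232.] 11.2 [506. 232.] 10.7 8.7
-0.005 94 [509. 137.] [504. 232.] 7.9 [504. 232.] 8.1 5.6
-0.002 86 [512. 138.] [504. 231.] 17.7 [505. 232.] 15.6 11.9
-0.002 90 [512. 138.] [503. 232.] 14.4 [504. 232.] 13.1 8.3
-0.002 94 [512. 138.] [502. 232.] 11.1 [502. 232.] 10.6 4.7
0.001 86 [515. 138.] [502. 230.] 20.8 [504. 231.] 17.9 11.7
0.001 90 [515. 138.] [500. 231.] 17.6 [502. 231.] 15.5 8.0
0.001 94 [515. 138.] [499. 231.] 14.3 [500. 232.] 13.0 4.3
```

{"api": "servo_tool", "payload": {"deltas": "-1 0 -0.012 0 0; -1 -0.0155 -0.012 0 0; -1 -0.0155 -0.006 0 0; -1 -0.0155 0 0 0; -1 -0.0157 0.008 0 0; -1 -0.0158 0.018 0 0; -1 -0.016 0.028 0 0; -1 -0.0162 0.037 0 0; -1 -0.0163 0.043 0 0; -1 -0.0163 0.045 0 0"}}

```text
time: 34.8
tcp_pos: [0.5031, 0.1799, 0.0137]
orientation: [145.4, -1.2, -176.0]
force: [-0.2, -5.3, 3.2]
finger_gap: -0.0
finger_force: 2.7
```

```bash
python3 -c "
from wfit import *
from asc import asc2
save('wrist','w11');save('scene','sc11');s=r.sense();print(s['time'],s['tcp_pos'],s['orientation'],s['force'])
p=np.array([.508,.228,.09]);q=proj('w11',box8(p));print(np.round(q[1::2]).tolist(),np.round(proj('w11',[(.443,.209,0),(.59,.22,0),(.437,.34,0)])).tolist())
print(*wfit('w11',p,(290,80,490,300),dbg=True))
asc2('w11',280,560,60,320,4)"
```

```text
34.9 [0.50313294 0.17996954 0.01365677] [ 145.37544822   -1.15649555 -175.98381939] [ 0.82740787 -3.21700758  2.15986047]
[[351.0, 178.0], [467.0, 152.0], [350.0, 369.0], [449.0, 305.0]] [[361.0, 137.0], [356.0, 347.0], [485.0, 128.0]]
[  309   150   157   150 18083]
[510.7 227. ] 4.5 [-3.8  5.2  3.9  2.3  0.2 -2.4 -0.1 -1.3 -0.6  0.2  0.6  1.   1.2  2.2
  4.8]
280 60 step 4







                                                             333333333
                                                            3222222222
                                                            3222222222
                                                            2222222222
                                                            3333322222

                                                            4433333333
                                                           33333333333
                                     yyyyyy  yyyyyyy       33333333333
                        yyyyyyyyyyyyyyyyyyy                33333333333
                    yyyyyyyyyyyyyyyyyy                     33333333333
    
[... 2632 characters left out ...]
4214211111334555666665666655555544         322222223333333212
  2111111221211111113455565555566665555554          422222222223333333
 31111111111111111112455552111245665555554            3322222222233333
211111111111111111111134521111112455555544               3222222222333
111111111111111111111111111111111124555544                 32222222222
111111111111111111111111111111111111355544                   422222222
111111111111111111111111111111111111123344                     4222222
11111111111111111111111111111111111111123                        32222
111111111111111111111111111111111111111112                         422
11111111111111111111111111111111111111111113                         4
```

{"api": "servo_tool", "payload": {"deltas": "-1 0 -0.009 0 0; -1 0.008 -0.009 0 0; -1 0.008 -0.003 0 0; -1 0.008 0.003 0 0; -1 0.008 0.011 0 0; -1 0.008 0.019 0 0; -1 0.008 0.027 0 0; -1 0.008 0.034 0 0; -1 0.008 0.039 0 0; -1 0.008 0.042 0 0"}}

```text
time: 36.15
tcp_pos: [0.511, 0.2218, 0.0134]
orientation: [145.4, -1.2, -176.0]
force: [0.0, -3.5, 0.1]
finger_gap: 0.0002
finger_force: 2.0
```

```bash
python3 -c "
from wfit import *
from asc import asc2
print('outline pts from w11',np.round(ray('w11',[(364,130),(364,136),(420,127),(476,121)],0)[:,:2]*1000).tolist())
save('wrist','w12');save('scene','sc12');s=r.sense();print(s['time'],s['tcp_pos'],s['orientation'],s['force'])
p=np.array([.511,.27,.08])
print(*wfit('w12',p,(290,80,490,300),dbg=True))
im=load('w12')[0].astype(int);m=(im[...,0]-im[...,2]>90)&(im.mean(2)>90);m[:,:290]=0;m[:,500:]=0
for x in range(300,500,12):
    y=np.where(m[60:330,x])[0]; 
    if len(y): print(x,60+y.min(),60+y.max(),len(y))
"
```

```text
outline pts from w11 [[439.0, 211.0], [442.0, 211.0], [437.0, 259.0], [432.0, 325.0]]
36.25 [0.51100861 0.22200435 0.01351535] [ 145.36554516   -1.17690248 -175.98667464] [ 0.21495865 -1.24788961 -0.68837108]
[  309   136   159   164 20403]
[510.1 268.8] 5.3 [-3.2  5.1  3.9  2.1  0.1 -2.4 -0.6 -1.  -0.2  0.2  0.6  0.9  1.2  1.9
  2.8]
300 109 205 96
312 109 120 12
324 108 119 12
336 108 119 12
348 108 118 11
360 107 118 12
372 107 117 11
384 106 116 11
396 106 115 10
408 106 113 8
420 107 113 7
432 106 112 7
444 106 112 7
456 105 130 26
```

{"api": "servo_tool", "payload": {"deltas": "-1 0 0.004 0 0; -1 0 0.008 0 0; -1 0 0.0095 0 0; -1 0 0.0095 0 0; -1 0 0 0 0; -1 0 -0.03 0 0; -1 0 -0.08 0.005 0; -1 0 -0.13 0.03 0; -1 0 -0.16 0.08 0; -1 0 -0.18 0.12 0"}}

```text
time: 37.5
tcp_pos: [0.5113, 0.0398, 0.1356]
orientation: [145.4, -1.1, -176.1]
force: [0.0, -0.0, 1.1]
finger_gap: 0.0001
finger_force: 0.0
```

```bash
python3 -c "
from wfit import *
save('wrist','w13');save('scene','sc13');save('side','si13');s=r.sense();print(s['time'],s['tcp_pos'],s['orientation'],s['force'],s['joint_positions'])
p=np.array([.51,.278,.08])
w=load('w13')[0]
print(np.round(proj('w13',box8(p))[1::2]).tolist())
a=load('sc13')[0][200:350,340:500]; b=load('si13')[0][110:260,240:400]
o=np.zeros((600,800,3),np.uint8);o[:320,:400]=cv2.resize(a,(400,320),interpolation=2);o[:320,400:]=cv2.resize(b,(400,320),interpolation=2);o[320:,:448]=cv2.resize(w,(448,280))
cv2.imwrite('pics/c13.png',o[:,:,::-1])
"
```

```text
37.65 [0.51261679 0.0400094  0.13647034] [ 145.47952696   -0.84667921 -176.11162939] [-0.06660245  0.54507851  0.13629967] [ -19.57651202   -0.81211335   92.42816084   31.81259318  102.32714773
 -110.13187609]
[[415.0, 134.0], [462.0, 128.0], [408.0, 226.0], [453.0, 209.0]]
```

View pics/c13.png

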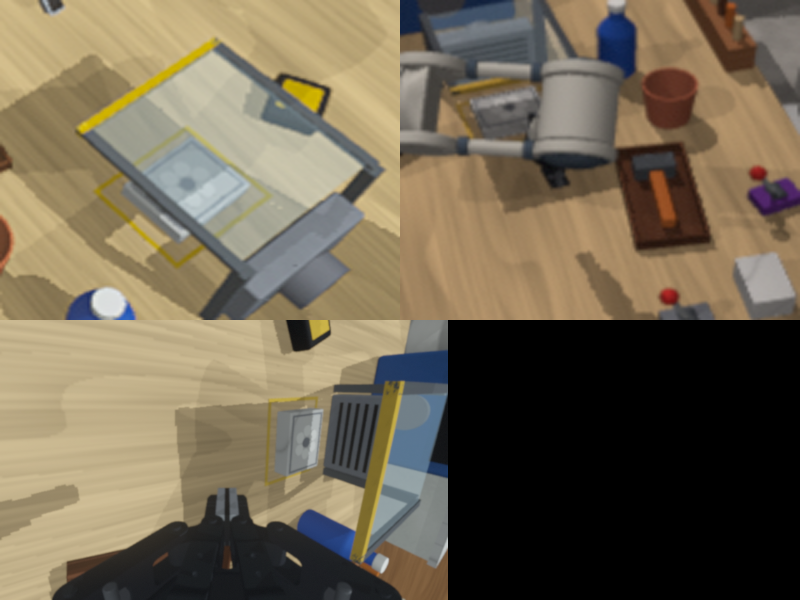

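The last picture shows the slab square inside the yellow outline in all three views (scene crop centre (187,185)), the guard untouched, and the hammer flat in the tray. I'll confirm the slab pose numerically and measure the switch.

```bash
python3 -c "
from wfit import *
from seg import seg
print(*wfit('w13',np.array([.51,.278,.08]),(385,110,475,240),-180,165,dbg=True))
k=lambda u,v:(u*640/448,(v-320)*400/280)
print('outline outer front corners w13',np.round(ray('w13',[k(270,401),k(265,483),k(318,397)],0)[:,:2]*1000).tolist())
S=lambda u,v:(340+(u+.5)*.4-.5,200+(v+.5)*150/320-.5)
print('outline sc13',np.round(ray('sc13',[S(187,129),S(269,190),S(178,266),S(96,190)],0)[:,:2]*1000).tolist())
print('slab top sc13',np.round(ray('sc13',[S(188,136),S(249,184),S(187,233),S(124,181)],.03)[:,:2]*1000).tolist())
for f,b in (('sc13',(272,160,290,180)),('si13',(340,240,355,256))):
    c,mr,st=seg(f,'red',b); 
    for z in (.092,.08): print('ball',f,st,np.round(ray(f,[c],z)*1000,1)[:,:2].tolist())
# triangulate ball
A=[];B=[]
for f,b in (('sc13',(272,160,290,180)),('si13',(340,240,355,256)),('w2',(530,60,600,120))):
    c=seg(f,'red',b)[0]; o=load(f)[3][:3,3]; d=ray(f,[c],0)[0]-o; d/=np.linalg.norm(d); M=np.eye(3)-np.outer(d,d);A.append(M);B.append(M@o)
print(np.linalg.lstsq(np.vstack(A),np.hstack(B),rcond=None)[0])
"
```

```text
[ 392  125   70   98 5705]
[508.3 280.3] 4.2 [0.7 0.3 0.6 1.  0.9 0.7 0.2 0.3 1.2 2.  2.2 2.4 2.3 0.7 1.2 1.4 0.7 1.8
 2.2 0.9 0.6 1.  0.9 0.9]
outline outer front corners w13 [[442.0, 212.0], [585.0, 219.0], [430.0, 343.0]]
outline sc13 [[441.0, 215.0], [425.0, 336.0], [578.0, 353.0], [586.0, 223.0]]
slab top sc13 [[461.0, 232.0], [452.0, 322.0], [553.0, 331.0], [563.0, 239.0]]
ball sc13 [278 166   7   7  40] [[615.9, -243.8]]
ball sc13 [278 166   7   7  40] [[611.8, -252.7]]
ball si13 [344 246   7   7  35] [[618.2, -239.9]]
ball si13 [344 246   7   7  35] [[620.9, -232.2]]
[ 0.61713014 -0.24284103  0.09673959]
```

{"api": "servo_tool", "payload": {"deltas": "-1 0 -0.03 0.01 -10; -1 0.005 -0.065 0.02 -20; -1 0.01 -0.1 0.02 -30; -1 0.015 -0.135 0.02 -40; -1 0.02 -0.17 0.02 -50; -1 0.03 -0.205 0.02 -60; -1 0.04 -0.24 0.02 -70; -1 0.05 -0.265 0.01 -80; -1 0.055 -0.283 0 -90; -1 0.058 -0.283 -0.02 -94"}}

```text
time: 38.9
tcp_pos: [0.5691, -0.2415, 0.1124]
orientation: [145.4, -1.2, 89.8]
force: [-0.1, -0.2, 0.4]
finger_gap: 0.0004
finger_force: 0.0
```

```bash
python3 -c "
from h import *
from seg import seg
s=r.sense();print(s['time'],s['tcp_pos'],s['orientation'])
c=seg('sc13','red',(238,152,252,167))[0];print('purple ball',ray('sc13',[c],.092)[0]); c=seg('sc13','red',(250,240,270,256))[0];print('purple2',ray('sc13',[c],.092)[0])
"
```

```text
38.9 [ 0.56909839 -0.24147248  0.11244141] [145.39141374  -1.18664895  89.80885915]
purple ball [ 0.68986234 -0.34051158  0.092     ]
purple2 [ 0.81367096 -0.03269545  0.092     ]
```

{"api": "servo_tool", "payload": {"deltas": "-1 0 -0.0015 -0.024 0; -1 0.01 -0.0015 -0.024 0; -1 0.022 -0.0015 -0.024 0; -1 0.032 -0.0015 -0.024 0; -1 0.042 -0.0015 -0.024 0; -1 0.052 -0.0015 -0.024 0; -1 0.064 -0.0015 -0.024 0; -1 0.076 -0.0015 -0.024 0; -1 0.086 -0.0015 -0.024 0; -1 0.092 -0.0015 -0.024 0"}}

```text
time: 40.15
tcp_pos: [0.6615, -0.2427, 0.0888]
orientation: [145.5, -1.2, 90.0]
force: [-1.7, 0.1, -1.8]
finger_gap: 0.0001
finger_force: 0.7
```

```bash
cat > ball.py <<'E'
from h import *
import sys
t=sys.argv[1]
for n in ('scene','side'): save(n,n[:2]+t)
s=r.sense();print(s['time'],s['tcp_pos'],s['force'])
for f,q0 in (('sc'+t,'sc'),('si'+t,'si')):
    im=load(f)[0].astype(int);m=((im[...,0]>110)&(im[...,1]<70)&(im[...,2]<70)).astype(np.uint8)
    n,l,st,c=cv2.connectedComponentsWithStats(m)
    for i in range(1,n):
        if st[i,4]>8:
            X=ray(f,[c[i]],.092)[0]
            if .55<X[0]<.75 and -.3<X[1]<-.18: print(f,st[i,4],np.round(X*1000))
E
python3 ball.py 14
```

```text
40.25 [ 0.66153769 -0.24278513  0.08908902] [-1.04897019 -0.05167757  0.06567143]
sc14 43 [ 678. -243.   92.]
si14 26 [ 683. -237.   92.]
```

{"api": "servo_tool", "payload": {"deltas": "-1 0.003 0 0 0; -1 0.006 0 0 0; -1 0.008 0 0 0; -1 0.01 0 0 0; -1 0.011 0 0 0; -1 0.012 0 0 0; -1 0.013 0 0 0; -1 0.014 0 0 0; -1 0.014 0 0 0; -1 0.014 0 0 0"}}

```text
time: 41.5
tcp_pos: [0.6702, -0.2433, 0.0887]
orientation: [146.0, -1.2, 90.1]
force: [-45.1, 4.6, 18.7]
finger_gap: 0.0001
finger_force: 22.6
```

```bash
python3 ball.py 15
```

```text
41.6 [ 0.67018637 -0.24325652  0.08861811] [-44.82148376   4.29949531  18.14765825]
sc15 41 [ 685. -241.   92.]
si15 24 [ 689. -240.   92.]
```

The lever is on its stop. I'll back off straight along -x and lift.

{"api": "servo_tool", "payload": {"deltas": "-1 -0.01 0 0 0; -1 -0.02 0 0 0; -1 -0.04 0 0 0; -1 -0.07 0 0.01 0; -1 -0.1 0 0.04 0; -1 -0.12 0 0.08 0; -1 -0.13 0 0.12 0; -1 -0.14 0 0.15 0; -1 -0.14 0 0.15 0; -1 -0.14 0 0.15 0"}}

```text
time: 42.85
tcp_pos: [0.5351, -0.2428, 0.2384]
orientation: [145.4, -1.2, 90.0]
force: [1.5, -0.4, -1.1]
finger_gap: -0.0003
finger_force: 0.0
```

```bash
python3 ball.py 16; python3 -c "
from wfit import *
from seg import seg
print('slab scene diff',np.abs(load('sc16')[0][200:330,340:480].astype(int)-load('sc13')[0][200:330,340:480]).max(2).__gt__(30).sum())
d=np.abs(load('sc16')[0].astype(int)-load('scene0')[0]).max(2)>40
n,l,st,c=cv2.connectedComponentsWithStats(cv2.morphologyEx(d.astype(np.uint8),cv2.MORPH_OPEN,np.ones((3,3))))
print([(s.tolist()) for s in st[1:] if s[4]>15])
"
```

```text
42.95 [ 0.53496905 -0.2425965   0.23717884] [-0.22305794  0.56793835  0.69726975]
sc16 36 [ 685. -240.   92.]
si16 41 [ 686. -243.   92.]
slab scene diff 58
[[314, 0, 22, 23, 353], [281, 0, 102, 127, 3168], [363, 0, 58, 30, 553], [406, 0, 100, 124, 5014], [465, 0, 16, 7, 69], [484, 0, 151, 95, 7455], [306, 5, 4, 15, 54], [363, 8, 4, 6, 22], [346, 25, 11, 8, 49], [351, 42, 5, 6, 25], [321, 48, 7, 8, 38], [444, 48, 11, 5, 46], [345, 57, 4, 5, 18], [435, 74, 147, 106, 4420], [599, 88, 7, 6, 32], [255, 91, 37, 30, 508], [402, 98, 31, 20, 385], [332, 104, 4, 4, 16], [382, 109, 6, 6, 23], [491, 109, 5, 5, 23], [283, 112, 7, 3, 21], [389, 112, 8, 12, 52], [405, 117, 8, 4, 28], [324, 121, 93, 55, 1632], [274, 122, 4, 5, 19], [399, 122, 11, 17, 99], [446, 126, 6, 12, 48], [461, 141, 19, 16, 187], [298, 145, 39, 30, 746], [277, 166, 8, 12, 69], [434, 169, 30, 17, 366], [259, 175, 13, 9, 96], [333, 198, 48, 35, 644], [297, 232, 34, 43, 454], [405, 281, 4, 5, 18], [412, 284, 6, 6, 31], [415, 285, 12, 12, 72], [397, 295, 14, 17, 118]]
```

The ball moved about 69 mm, against the 76 mm expected, so I'll check that the lever really is on its stop by comparing the ball with the base position.

```bash
python3 -c "
from asc import *
save('wrist','w16')
b=lambda cx,cy:[(cx+x,cy+y,z) for z in(0,.025) for x,y in((-.035,-.025),(.035,-.025),(.035,.025),(-.035,.025))]
print(np.round(proj('w16',b(.65,-.242))).tolist(), np.round(proj('w16',[(.688,-.242,.092),(.65,-.242,.022)])).tolist())
asc('sc16',255,300,160,205)
im=load('sc16')[0].astype(int);m=(im[...,0]>90)&(im[...,1]<85)&(im[...,2]<85)&(im[...,0]-im[...,1]>45)
for f in('scene0','sc16'):
    im=load(f)[0].astype(int);m=(im[...,0]-im[...,1]>60)&(im[...,1]<110);k=np.zeros_like(m);k[155:190,262:292]=1;m&=k
    ys,xs=np.where(m);print(f,len(xs),xs.mean(),ys.mean(),np.round(ray(f,[(xs.mean(),ys.mean())],.092)*1000))
"
```

```text
[[273.0, 180.0], [318.0, 173.0], [317.0, 137.0], [270.0, 142.0], [281.0, 185.0], [328.0, 176.0], [328.0, 139.0], [279.0, 144.0]] [[363.0, 166.0], [304.0, 161.0]]
255 160
















      yyyy
     yyyyyy
    yyyyyyyy             5
    y yyyyyy           5555
    y yyyyyy         5555555
    y  yyy y6       555555555
          y5666   444455555556
      yyyy 5566654443345555555
            5556655443345555555
            44455665443445555555
          44333445664443445555555
        4444443334454443345555555
        44555444433333333355555545
         4555555543333334455555444
         3455555544333445555544434
         3345544455434555554443444
          3345555554455555444444
          33345555555555444444
           33455555555444444
            334555554444444
             335554444444
              344444444
              3344444
               3344


7
77
77
scene0 44 280.95454545454544 169.0681818181818 [[ 615. -244.   92.]]
sc16 31 263.7741935483871 179.83870967741936 [[ 682. -238.   92.]]
```

```bash
cat > base.py <<'E'
from asc import *
def b8(p,h=.025):
    c,s=np.cos(p[2]),np.sin(p[2]);return [(p[0]+c*x-s*y,p[1]+s*x+c*y,z) for x in(-.035,.035) for y in(-.025,.025) for z in(0,h)]
obs=[]
for f,box,lo,hi in (('sc16',(258,174,294,210),-60,150),('scene0',(258,174,294,210),20,200),('w16',(255,120,345,200),30,210)):
    im=load(f)[0].astype(int);sat=im.max(2)-im.min(2);v=im.mean(2);m=((sat<32)&(v<165)).astype(np.uint8)
    k=np.zeros_like(m);k[box[1]:box[3],box[0]:box[2]]=1;m=cv2.morphologyEx(m*k,cv2.MORPH_OPEN,np.ones((3,3)))
    n,l,st,c=cv2.connectedComponentsWithStats(m);i=1+np.argmax(st[1:,4]);print(f,st[i])
    h=np.argwhere(l==i)[:,::-1].astype(float);a=np.radians(np.arange(lo,hi+1,15.));obs.append((f,h,np.c_[np.cos(a),np.sin(a)]))
for sel in ([0],[1],[2],[0,1,2]):
    res=lambda p:np.concatenate([(proj(obs[i][0],b8(p))@obs[i][2].T).max(0)-(obs[i][1]@obs[i][2].T).max(0) for i in sel])
    s=least_squares(res,[.65,-.242,0],x_scale=[.01,.01,.1],loss='soft_l1');print(sel,np.round(s.x[:2]*1000,1),np.degrees(s.x[2]).round(1),np.abs(res(s.x)).mean().round(2))
im=load('w16')[0].astype(int);m=(im[...,0]-im[...,1]>60)&(im[...,1]<110);k=np.zeros_like(m);k[120:210,320:400]=1;m&=k
ys,xs=np.where(m);print('ball w16',len(xs),xs.mean(),ys.mean(),np.round(ray('w16',[(xs.mean(),ys.mean())],.092)*1000))
E
python3 base.py
```

```text
sc16 [264 179  25  21 342]
scene0 [264 174  25  26 356]
w16 [ 268  138   77   47 2464]
[0] [ 646.1 -246.5] -2.7 0.61
[1] [ 642.2 -245.1] -0.4 0.57
[2] [ 648.6 -242.5] -1.2 1.89
[0, 1, 2] [ 647.7 -243.1] -2.1 1.35
ball w16 325 360.47076923076924 166.4 [[ 684. -242.   92.]]
```

```bash
python3 -c "
from h import *
print(r.finish_job())"
```

```text
the job is handed in; nothing more can be done
None
```

I handed the job in at about 43 s: the hammer lies flat in the tray, the slab rests square inside the yellow outline under the guard (about 3 mm off centre), and the lever was pushed against its stop at about 45 N. The camera put the lever ball's travel at about 69 mm of the expected 76, and I did not measure every bystander again at the end.

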